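# Sort heat-spreader blanks by drag

## Task

The copper heat-spreader blanks on the steel test plate look alike, but some are still sawn rough while the rest are polished: the rough ones drag clearly when slid across the plate, the polished ones glide. Pull the drawer of the low grey cabinet well open, put every rough blank flat in it and every polished blank flat in the grey tray (none on top of another), then push the drawer fully shut; leave the brush and the tape where they are.

Things in the scene. Friction and masses are not known exactly. Their poses are not given: they have to be found in the camera images.
- blank_a_mid (a point): centre (half-way up) of a copper blank, a plain block 76 mm long (its x axis) x 44 mm wide (its y axis) x 30 mm high (z up), about 0.9 kg; all look alike, two small screw holes in the top. Starts flat on the test plate; may be absent. All its faces are rough or all polished (see plate); the letter in its name tells nothing. Elsewhere than on the plate the drag tells little
- blank_b_mid (a point): centre (half-way up) of a copper blank, a plain block 76 mm long (its x axis) x 44 mm wide (its y axis) x 30 mm high (z up), about 0.9 kg; all look alike, two small screw holes in the top. Starts flat on the test plate; may be absent. All its faces are rough or all polished (see plate); the letter in its name tells nothing. Elsewhere than on the plate the drag tells little
- blank_c_mid (a point): centre (half-way up) of a copper blank, a plain block 76 mm long (its x axis) x 44 mm wide (its y axis) x 30 mm high (z up), about 0.9 kg; all look alike, two small screw holes in the top. Starts flat on the test plate; may be absent. All its faces are rough or all polished (see plate); the letter in its name tells nothing. Elsewhere than on the plate the drag tells little
- blank_d_mid (a point): centre (half-way up) of a copper blank, a plain block 76 mm long (its x axis) x 44 mm wide (its y axis) x 30 mm high (z up), about 0.9 kg; all look alike, two small screw holes in the top. Starts flat on the test plate; may be absent. All its faces are rough or all polished (see plate); the letter in its name tells nothing. Elsewhere than on the plate the drag tells little
- blank_e_mid (a point): centre (half-way up) of a copper blank, a plain block 76 mm long (its x axis) x 44 mm wide (its y axis) x 30 mm high (z up), about 0.9 kg; all look alike, two small screw holes in the top. Starts flat on the test plate; may be absent. All its faces are rough or all polished (see plate); the letter in its name tells nothing. Elsewhere than on the plate the drag tells little
- plate: fixed steel test plate, 260 mm along its x axis x 360 mm along y, slick top 10 mm above the bench; a strip 6 mm wide round it stands 5 mm above the top. Origin: centre of its underside. Equipment 127 to 205 mm high stands from 10 mm behind its far (+x) edge. Pushed sideways across the plate, a rough blank resists with some 4 N (up to 12 N if pressed down as well), a polished one with about 1 N
- tray_in (a point): centre of the inner floor (4 mm above the bench) of the fixed grey tray for polished blanks, right of the plate; inside 272 mm along its x axis x 102 mm along its y axis, walls 4 mm thick, rim 14 mm above the inner floor
- cabinet_drawer0 (a joint): the only drawer of the low grey cabinet (200 deep x 250 wide x 85 mm high, fixed on the bench at the left), metres pulled out: 0 is fully shut, 0.134 fully open; it slides along the -x axis of drawer_floor, needs about 1 to 2 N and stays where it is left
- drawer_floor (a point): centre of the drawer's inner floor, 22 mm above the bench; moves with the drawer; x axis points into the cabinet. Inside 155 mm along x, 208 mm along y; side walls rise 41 mm above the inner floor. Front panel 15 mm thick, 58 mm high, outer face 99 mm from here toward -x. Fully open, the cabinet's front is 50 mm from here toward +x; the cabinet's top is 85 mm above the bench
- cabinet_drawer0_handle (a point): middle of the drawer's bar handle: a horizontal round bar 11 mm thick, 120 mm long along y, 35 mm in front of the drawer's face, on two end posts, some 47 mm above the bench
- brush: dust brush with wooden handle, 26x138x10 mm, lying loose on the bench in front of the vice (bystander)
- tape: roll of amber film tape, 66x82x19 mm, lying loose on the bench behind the vice (bystander)

How it is judged:
By the outcome, as a careful person would: the job done as asked, in the order asked, and still so for the second after the job is handed in, with the robot touching nothing.
Of rough_1, rough_2 only 1 to 2 are there at a start; the rules pass over those that are not, and their reading is None.
Of smooth_1, smooth_2, smooth_3 only 2 to 3 are there at a start; the rules pass over those that are not, and their reading is None.
At some moment in a run one of smooth_1, rough_1, smooth_2, rough_2, smooth_3 may be knocked a few centimetres aside while the robot is not near it.
Once in a run the grip may slacken for a moment while it holds something.
It also fails if it takes over 210 s, if anything falls off the work surface, if the arm or the gripper's body presses on something with over 40 N, if the wrist force passes 120 N, or if a joint passes its speed limit or range.

## Robot

A 6-joint arm with a two-finger parallel gripper is mounted at the origin on a cart in front of the work surface, level with it; the furniture and walls round the work are solid. World frame = base frame: x ahead of the robot, y to its left, z up, the work surface at z = 0. Lengths are in m, angles in rad, forces in N, time in s.
With the tool pointing down it reaches from about 0.3 to 0.875 m from the base axis. Payload 6.4 kg.
Tool frame: the origin (TCP) lies midway between the tips of the shut fingers; the grasp point (between the pads) lies 19 mm behind it (ctrl.hold_point_z is the distance from the TCP to the grasp point, in m); z points along the fingers, y is the line along which they close (so a half turn about z gives the same grasp; the last joint's range is limited). The gripper opens to 85 mm and grips with 20 to 120 N. Pads are 22 mm wide; open, the fingers measure 114 mm over their backs; the gripper's body (76 mm by 85 mm) begins 54 mm behind the grasp point. The pads swing forward as they close: fully open they stand 13 mm farther back than shut.
Start: joints at [-1.308, 0.181, 1.607, -0, 1.354, -0.206], TCP at [0.26, -0.513, 0.231] pointing down, gripper open.
Joint ranges: [-2.99, 2.99], [-0.89, 2.07], [0.3, 2.58], [-1.14, 4.28], [0, 2.63], [-3.12, 3.12]. Speed limits (rad/s): [2.57, 2.57, 3.01, 3.14, 3.14, 3.14].

## Interface

Orientations are given as a unit quaternion [w, x, y, z].
In Python, from bench import ctrl gives the robot as it stands.
- The arm moves only by the tool carry_out, never from a script. Its argument "plan" is text: rows parted by semicolons, each of 6 numbers parted by spaces: the shift along the tool's x, y, z as a fraction of full scale, then the turn, a rotation vector about the tool's x, y, z as a fraction of full scale. A call has exactly 8 rows; each row shifts and turns the commanded pose from where the row before left it, along the tool's axes as they then stand; what a row does not reach is not made up. Full scale, the value 1, is 40 mm for a shift and 0.1 rad for a turn. A row lasts 1/12 s, in which the tool goes at most 41.7 mm and 7.16 degrees, less where a joint would pass 70% of its speed; a pose out of reach is approached as far as the arm can. A call with a number of a shift or a turn outside -1 to 1 is refused whole. A call with a gripper value outside its range is refused whole. "claw" is the gripper's target within -1 to 1 (shut at 1, half-way at 0, fully open at -1), set as the call begins (left out, the last holds). The fingers move at their own pace and stop on an object; the grip force is fixed at half the most. Time passes only in rows, so rows that do not move let the fingers close, or fill a call up. It gives the time, the measured TCP pose, the force, the opening and the grip force at its end, in the units of the state.
- ctrl.get_obs(): the state, without advancing time (a new reading comes with each control period).
- ctrl.camera(name): name is "side" or "top" or "wrist"; returns a dict with "pixels" (420x560x3 uint8, red, green, blue), "mtx" (3x3 intrinsics, pixels), "k1" (the pictures are not rectified: a ray, as slopes to the right and down, at radius r is drawn at 1 + k1 r^2 times it, then the intrinsics apply), "R" (3x3) and "t" (3): a world point X has camera coordinates R X + t. Camera axes: x right, y down, z forward; pixel columns grow to the right and rows downward; lengths in m; the calibration is good to about 2 mm. A picture is of the moment at which its call begins. There is no depth.
- ctrl.hand_in(): hands the job in; it is judged then, once.
The state is a dict: "time_s": time; "q": joint angles; "dq": joint speeds; "joint_efforts": joint torques, N m; "eef_pos": TCP position; "eef_rot": TCP orientation; "wrist_force": force on the tool from outside, world axes, zero at the start; "torque": the same for the moment, N m; "opening": opening from 0.0 (shut) to 1.0 (fully open); "grasp_force": force on a finger pad.
Only numpy, scipy, OpenCV 4.12 (cv2) and the standard library are available. Lean on these libraries where they do the work, as an engineer would, in place of code of your own. Each camera call takes 0.05 s, during which the arm holds its last target. There are 200 camera calls.

## Working session

There is one attempt and no reset: what is moved stays moved. The work goes in short steps, Python scripts to look and compute and a tool call to move; the robot and the scene stay as the last step left them, time stands still between calls to the robot, and variables do not carry over. Pictures are saved under pics/ and viewed, at most 14 in all, crops included, and the job is handed in when it is done.

Besides the shell and the picture viewer there is one more tool, called after "Emit:" as a command line: name --argument value ..., lists and objects as JSON in quotes. carry_out: Moves the arm, as the interface text tells. Shift numbers are shares of 40 mm and turn numbers shares of 0.1 rad, none past 1 either way. Its arguments: {"type":"object","properties":{"plan":{"type":"string"},"claw":{"type":"number"}},"required":["plan"]}

```bash
ls; mkdir -p pics
cat > h.py <<'E'
import numpy as np, cv2
from bench import ctrl
def cam(n,f=None):
    c=ctrl.camera(n)
    if f: cv2.imwrite('pics/'+f,cv2.cvtColor(c['pixels'],cv2.COLOR_RGB2BGR))
    return c
def ray(c,u,v):
    K=np.array(c['mtx']);d=[(u-K[0,2])/K[0,0],(v-K[1,2])/K[1,1]]
    d=np.array(d);s=d.copy()
    for _ in range(20): s=d/(1+c['k1']*(s@s))
    R=np.array(c['R']);return -R.T@np.array(c['t']),R.T@np.array([s[0],s[1],1])
def at(c,u,v,z):
    o,d=ray(c,u,v);return o+d*(z-o[2])/d[2]
def px(c,X):
    p=np.array(c['R'])@np.array(X)+np.array(c['t']);s=p[:2]/p[2];s=s*(1+c['k1']*(s@s))
    K=np.array(c['mtx']);return s*[K[0,0],K[1,1]]+K[:2,2]
E
python3 - <<'E'
from h import *
import pickle
o=ctrl.get_obs();print(o['eef_pos'],o['eef_rot'],o['time_s'],ctrl.hold_point_z)
for n in('top','side'):
    c=cam(n,n+'1.png');pickle.dump(c,open(n+'1.pkl','wb'));print(n,c['R'],c['t'],c['mtx'],c['k1'])
E
```

```text
pics
[ 0.25964367 -0.51240571  0.23036977] [-8.95325390e-04  9.72650388e-01  2.32272295e-01 -4.86819485e-05] 0.0 0.0187
top [[-0.02803397 -0.99958214  0.00704567]
 [-0.99832208  0.02763998 -0.05088283]
 [ 0.05066683 -0.00846029 -0.99867978]] [0.00196513 0.5152182  1.19902914] [[399.50090889   0.         286.14650627]
 [  0.         399.50090889 220.80291545]
 [  0.           0.           1.        ]] -0.11551509603641075
side [[-0.84783107 -0.53011847 -0.01252568]
 [-0.29291534  0.48789556 -0.82228859]
 [ 0.44202159 -0.69349285 -0.56893285]] [0.44825726 0.20986274 1.07510763] [[433.72367912   0.         277.19305482]
 [  0.         433.72367912 208.86961096]
 [  0.           0.           1.        ]] 0.019789537637690976
```

View pics/top1.png

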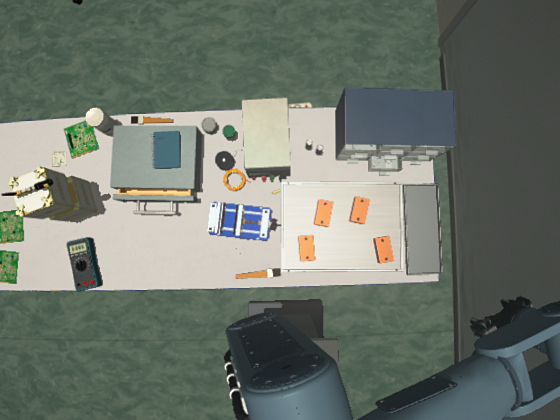

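View pics/side1.png

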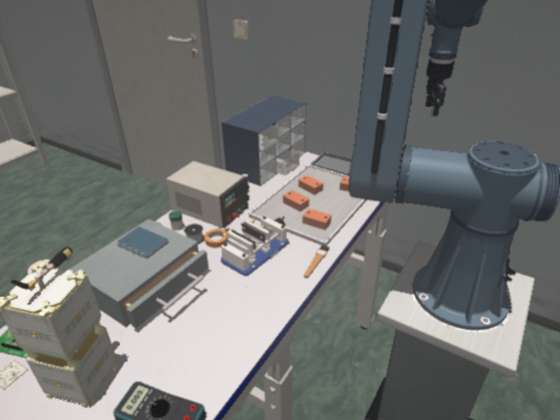

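The top view shows four orange blanks on the plate, at about (324,213), (360,210), (307,248) and (383,249). The tray is the grey strip at (422,230), the cabinet is at (155,155) with its handle at (156,211), and the brush and tape are at (257,273) and (234,180).

```bash
cat >> h.py <<'E'
def blanks(c):
    h=cv2.cvtColor(c['pixels'],cv2.COLOR_RGB2HSV)
    m=((h[...,0]<14)&(h[...,1]>130)&(h[...,2]>120)).astype(np.uint8)
    out=[]
    for k in cv2.findContours(m,0,1)[0]:
        if cv2.contourArea(k)<150: continue
        u=cv2.moments(k);u=(u['m10']/u['m00'],u['m01']/u['m00'])
        P=np.array([at(c,*q[0],.04)[:2] for q in k],np.float32)
        r=cv2.minAreaRect(P);b=cv2.boxPoints(r);e=[b[1]-b[0],b[2]-b[1]];e=max(e,key=np.linalg.norm)
        a=np.degrees(np.arctan2(e[1],e[0]))%180
        out.append((np.round(u,0),np.round(at(c,*u,.04)[:2],4),np.round(r[0],4),np.round(sorted(r[1]),4),round(float(a),1)))
    return out
E
python3 - <<'E'
from h import *
import pickle
c=pickle.load(open('top1.pkl','rb'))
for b in blanks(c):print(*b)
for n,u,v,z in [('handleL',135,211,.047),('handleR',179,210,.047),('plateNL',283,271,.015),('plateFL',283,183,.015),('plateNR',400,271,.015),('plateFR',402,184,.015),('trayFL',403,185,.018),('trayFR',437,184,.018),('trayNL',406,273,.018),('trayNR',439,274,.018),('cabFL',111,191,.085),('cabFR',200,192,.085),('cabBL',115,127,.085),('viceR',272,208,.05),('viceNL',208,234,.03),('bench near',437,282,0)]:
    print(n,at(c,u,v,z).round(3))
im=cv2.cvtColor(c['pixels'],cv2.COLOR_RGB2BGR)
cv2.imwrite('pics/c1.png',cv2.resize(im[85:285,270:450],None,fx=3,fy=3,interpolation=2))
cv2.imwrite('pics/c2.png',cv2.resize(im[110:290,95:285],None,fx=3,fy=3,interpolation=2))
E
```

```text
[384. 249.] [ 0.421  -0.3005] [ 0.4209 -0.3007] [0.0425 0.0743] 8.7
[359. 210.] [ 0.5401 -0.2311] [ 0.5401 -0.2312] [0.043  0.0743] 165.6
handleL [0.555 0.44  0.047]
handleR [0.554 0.305 0.047]
plateNL [0.364 0.001 0.015]
plateFL [ 0.631 -0.006  0.015]
plateNR [ 0.352 -0.355  0.015]
plateFR [ 0.619 -0.373  0.015]
trayFL [ 0.615 -0.375  0.018]
trayFR [ 0.616 -0.483  0.018]
trayNL [ 0.346 -0.373  0.018]
trayNR [ 0.338 -0.477  0.018]
cabFL [0.613 0.498 0.085]
cabFR [0.601 0.234 0.085]
cabBL [0.804 0.488 0.085]
viceR [0.552 0.029 0.05 ]
viceNL [0.481 0.223 0.03 ]
bench near [ 0.312 -0.477  0.   ]
```

View pics/c1.png

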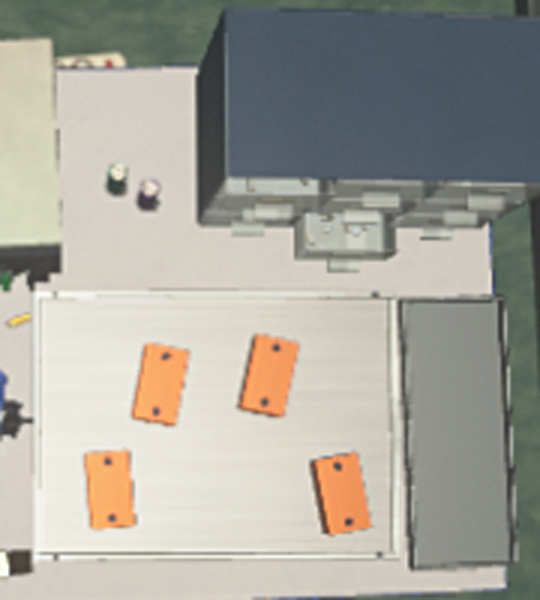

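View pics/c2.png

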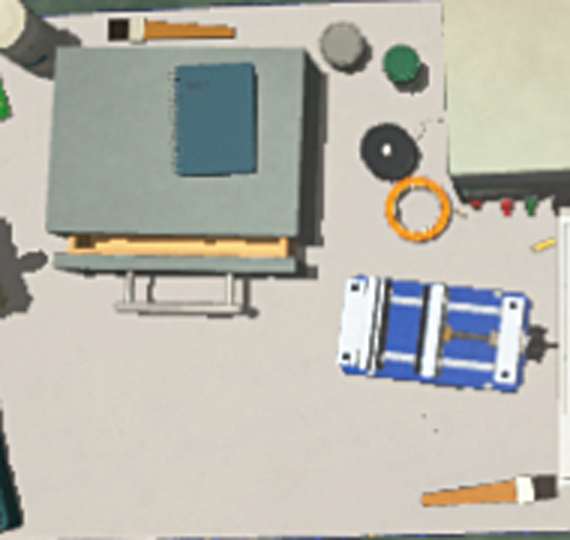

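```bash
cat >> h.py <<'E'
def delta(x,y,z,phi=None):
    from scipy.spatial.transform import Rotation as Ro
    o=ctrl.get_obs();q=o['eef_rot'];M=Ro.from_quat([q[1],q[2],q[3],q[0]]).as_matrix()
    ph=np.degrees(np.arctan2(M[1,0],M[0,0]))
    if phi is None: phi=ph
    a=np.radians(phi);N=np.array([[np.cos(a),np.sin(a),0],[np.sin(a),-np.cos(a),0],[0,0,-1]])
    d=np.array([x,y,z])-o['eef_pos']
    e=Ro.from_matrix(M.T@N).as_rotvec()
    print('now',np.round(o['eef_pos'],4),'phi',round(ph,1),'F',np.round(o['wrist_force'],1),'open',round(float(o['opening']),3),'t',o['time_s'])
    print(' turn units',np.round(e/.1,2),'| shift units before turn',np.round(M.T@d/.04,2),'after turn',np.round(N.T@d/.04,2))
E
sed -i 's/h\[...,0\]<14)&(h\[...,1\]>130)&(h\[...,2\]>120/h[...,0]<16)\&(h[...,1]>120)\&(h[...,2]>100/; s/,0,1)\[0\]:/,cv2.RETR_EXTERNAL,cv2.CHAIN_APPROX_NONE)[0]:/' h.py
python3 - <<'E'
from h import *
import pickle
c=pickle.load(open('top1.pkl','rb'))
for b in blanks(c):print(*b)
def A(u,v,z,o): return at(c,o[0]+u/3-.33,o[1]+v/3-.33,z)
o2=(95,110);o1=(270,85)
def ang(n,p,q): d=q-p;print(n,p.round(4),q.round(4),'len',round(np.linalg.norm(d),4),'ang',np.degrees(np.arctan2(d[1],d[0])).round(1))
ang('bar',A(250,311,.047,o2),A(117,306,.047,o2))
ang('cab front',A(307,246,.085,o2),A(47,234,.085,o2))
ang('cab left',A(47,234,.085,o2),A(57,48,.085,o2))
ang('cab right',A(307,246,.085,o2),A(306,50,.085,o2))
ang('panel',A(296,273,.063,o2),A(54,266,.063,o2))
ang('tray L',A(412,568,.018,o1),A(400,299,.018,o1))
ang('tray R',A(514,568,.018,o1),A(502,297,.018,o1))
ang('plate L',A(34,559,.015,o1),A(36,292,.015,o1))
ang('plate R',A(396,556,.015,o1),A(392,297,.015,o1))
delta(.51,.365,.2,87)
E
```

```text
[384. 249.] [ 0.4208 -0.3002] [ 0.4208 -0.3002] [0.0441 0.0743] 8.7
[306. 248.] [ 0.4319 -0.0699] [ 0.4317 -0.069 ] [0.0421 0.0731] 3.5
[323. 213.] [ 0.5346 -0.1218] [ 0.5347 -0.1218] [0.0427 0.0738] 167.1
[359. 210.] [ 0.5401 -0.2313] [ 0.5402 -0.2313] [0.0431 0.075 ] 165.3
bar [0.5445 0.3086 0.047 ] [0.5534 0.4439 0.047 ] len 0.1357 ang 86.2
cab front [0.6025 0.2424 0.085 ] [0.6228 0.5002 0.085 ] len 0.2586 ang 85.5
cab left [0.6228 0.5002 0.085 ] [0.8084 0.4923 0.085 ] len 0.1857 ang -2.4
cab right [0.6025 0.2424 0.085 ] [0.7949 0.2418 0.085 ] len 0.1924 ang -0.2
panel [0.5791 0.2583 0.063 ] [0.5938 0.5025 0.063 ] len 0.2446 ang 86.6
tray L [ 0.3424 -0.3759  0.018 ] [ 0.6172 -0.3749  0.018 ] len 0.2748 ang 0.2
tray R [ 0.3381 -0.4832  0.018 ] [ 0.6171 -0.4832  0.018 ] len 0.279 ang 0.0
plate L [0.3639 0.0074 0.015 ] [ 0.6337 -0.0021  0.015 ] len 0.27 ang -2.0
plate R [ 0.3549 -0.3606  0.015 ] [ 0.6198 -0.3675  0.015 ] len 0.265 ang -1.5
now [ 0.2597 -0.5125  0.2305] phi 26.9 F [-0.6 -0.3  1. ] open 0.999 t 0.1
 turn units [-1.00e-02 -1.00e-02 -1.05e+01] | shift units before turn [ 15.49 -16.74   0.79] after turn [22.23  5.1   0.76]
```

Emit:
carry_out --plan ".69 -.69 0;.69 -.69 0;.69 -.69 0;.69 -.69 0;.69 -.69 0;.69 -.69 0;.69 -.69 0;.69 -.69 0" --claw 0.4

```text
invalid input
```

Emit:
carry_out --plan ".69 -.69 0 0 0 0;.69 -.69 0 0 0 0;.69 -.69 0 0 0 0;.69 -.69 0 0 0 0;.69 -.69 0 0 0 0;.69 -.69 0 0 0 0;.69 -.69 0 0 0 0;.69 -.69 0 0 0 0" --claw 0.4

```text
time_s: 0.77
eef_pos: [0.357, -0.2143, 0.231]
eef_rot: [-0.0, 0.973, 0.232, -0.0]
wrist_force: [1.3, 0.1, -0.1]
opening: 0.306
grasp_force: 0.0
```

Emit:
carry_out --plan ".69 -.69 0 0 0 0;.69 -.69 0 0 0 0;.69 -.69 0 0 0 0;.69 -.69 0 0 0 0;.69 -.69 0 0 0 0;.69 -.69 0 0 0 0;.69 -.69 0 0 0 0;.69 -.69 0 0 0 0"

```text
time_s: 1.43
eef_pos: [0.4542, 0.0826, 0.2312]
eef_rot: [0.0, 0.973, 0.232, 0.0]
wrist_force: [1.5, -1.4, 0.9]
opening: 0.299
grasp_force: 0.0
```

Emit:
carry_out --plan ".69 -.69 0 0 0 0;.69 -.69 0 0 0 0;.69 -.69 0 0 0 0;.69 -.69 0 0 0 0;.69 -.69 0 0 0 0;.69 -.69 0 0 0 0;.69 -.69 0 0 0 0;.69 -.69 0 0 0 0"

```text
time_s: 2.1
eef_pos: [0.5513, 0.3792, 0.2305]
eef_rot: [0.0, 0.973, 0.232, -0.001]
wrist_force: [1.0, -0.0, -0.2]
opening: 0.3
grasp_force: 0.0
```

Emit:
carry_out --plan "0 0 0 0 0 -1;0 0 0 0 0 -1;0 0 0 0 0 -1;0 0 0 0 0 -1;0 0 0 0 0 -1;0 0 0 0 0 -1;0 0 0 0 0 -1;0 0 0 0 0 -1"

```text
time_s: 2.77
eef_pos: [0.5511, 0.3771, 0.2306]
eef_rot: [-0.0, 0.804, 0.595, -0.001]
wrist_force: [-0.1, 0.1, -0.4]
opening: 0.303
grasp_force: 0.0
```

Emit:
carry_out --plan "0 0 0 0 0 -1;0 0 0 0 0 -1;0 0 0 0 0 -.4;0 0 0 0 0 0;0 0 0 0 0 0;0 0 0 0 0 0;0 0 0 0 0 0;0 0 0 0 0 0"

```text
time_s: 3.43
eef_pos: [0.5515, 0.3772, 0.2312]
eef_rot: [-0.0, 0.729, 0.685, -0.0]
wrist_force: [-0.4, -0.3, 0.2]
opening: 0.302
grasp_force: 0.0
```

Run:
```python
from h import *
delta(.549,.376,.036,86.4)
c=cam('wrist','w1.png')
print(px(c,[.549,.376,.047]),px(c,[.586,.374,.063]))
print(blanks(cam('top','top2.png')))
```

```text
now [0.5515 0.3772 0.2312] phi 86.4 F [-0.4 -0.3  0.2] open 0.302 t 3.4333
 turn units [-0.  0.  0.] | shift units before turn [-0.03 -0.06  4.88] after turn [-0.03 -0.06  4.88]
[277.16588887 182.18204649] [313.04172141 185.52952684]
[(array([383., 249.]), array([ 0.4207, -0.3001]), array([ 0.4208, -0.3   ]), array([0.044 , 0.0743]), 9.4), (array([323., 213.]), array([ 0.5345, -0.1218]), array([ 0.5347, -0.122 ]), array([0.0421, 0.0739]), 166.9), (array([359., 210.]), array([ 0.5401, -0.2312]), array([ 0.5403, -0.2314]), array([0.0431, 0.0748]), 165.3)]
```

View pics/w1.png

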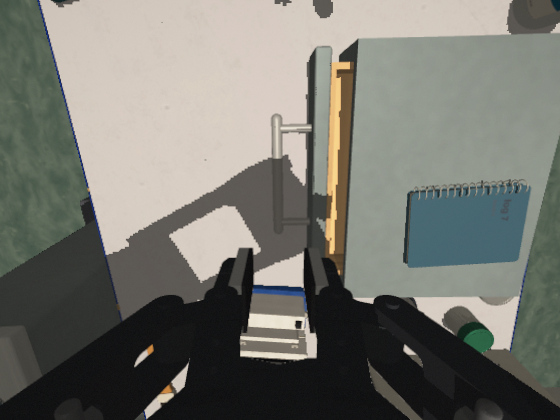

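The wrist view shows the bar from (276,117) to (278,230). I had predicted its centre at (277,182), so the x position matches. I'll descend and grip it.

Emit:
carry_out --plan "0 -.06 1 0 0 0;0 0 1 0 0 0;0 0 .9 0 0 0;0 0 .6 0 0 0;0 0 .5 0 0 0;0 0 .5 0 0 0;0 0 .38 0 0 0;0 0 0 0 0 0"

```text
time_s: 4.2
eef_pos: [0.5466, 0.3762, 0.0321]
eef_rot: [-0.001, 0.729, 0.685, -0.003]
wrist_force: [-0.5, 0.5, -0.1]
opening: 0.298
grasp_force: 0.0
```

Emit:
carry_out --plan "0 0 0 0 0 0;0 0 0 0 0 0;0 0 0 0 0 0;0 0 0 0 0 0;0 0 0 0 0 0;0 0 0 0 0 0;0 0 0 0 0 0;0 0 0 0 0 0" --claw 1

```text
time_s: 4.87
eef_pos: [0.5492, 0.3774, 0.0365]
eef_rot: [0.0, 0.729, 0.685, 0.0]
wrist_force: [-0.5, -1.2, -5.1]
opening: 0.103
grasp_force: 58.8
```

Emit:
carry_out --plan "0 -.2 0 0 0 0;0 -.4 0 0 0 0;0 -.4 0 0 0 0;0 -.4 0 0 0 0;0 -.4 0 0 0 0;0 -.4 0 0 0 0;0 -.4 0 0 0 0;0 -.2 0 0 0 0"

```text
time_s: 5.53
eef_pos: [0.4359, 0.383, 0.0365]
eef_rot: [0.001, 0.728, 0.685, -0.001]
wrist_force: [32.5, -12.9, -19.7]
opening: 0.097
grasp_force: 58.8
```

Emit:
carry_out --plan "0 -.05 0 0 0 0;0 -.05 0 0 0 0;0 0 0 0 0 0;0 0 0 0 0 0;0 0 0 0 0 0;0 0 0 0 0 0;0 0 0 0 0 0;0 0 0 0 0 0"

```text
time_s: 6.2
eef_pos: [0.4362, 0.3829, 0.0365]
eef_rot: [0.003, 0.729, 0.685, 0.001]
wrist_force: [12.4, -8.7, -11.7]
opening: 0.1
grasp_force: 60.0
```

Emit:
carry_out --plan "0 0 0 0 0 0;0 0 0 0 0 0;0 0 0 0 0 0;0 0 0 0 0 0;0 0 -.5 0 0 0;0 0 -1 0 0 0;0 0 -1 0 0 0;0 0 -1 0 0 0" --claw 0.4

```text
time_s: 6.87
eef_pos: [0.4324, 0.3847, 0.1777]
eef_rot: [-0.0, 0.729, 0.685, -0.0]
wrist_force: [1.2, 0.4, 0.9]
opening: 0.303
grasp_force: 0.0
```

Emit:
carry_out --plan "-.9 0 -.5 0 0 0;-1 0 0 0 0 0;-1 0 0 0 0 0;-1 0 0 0 0 0;-1 0 0 0 0 0;-1 0 0 0 0 0;-1 0 0 0 0 0;-1 0 0 0 0 0" --claw -1

```text
time_s: 7.53
eef_pos: [0.4132, 0.068, 0.1967]
eef_rot: [0.001, 0.728, 0.685, 0.001]
wrist_force: [0.5, -1.2, -0.0]
opening: 0.999
grasp_force: 0.0
```

Emit:
carry_out --plan "-1 0 0 0 0 0;-1 0 0 0 0 0;-1 0 0 0 0 0;-.4 0 0 0 0 0;0 0 0 0 0 1;0 0 0 0 0 1;0 0 0 0 0 1;0 0 0 0 0 1"

```text
time_s: 8.2
eef_pos: [0.4053, -0.0665, 0.1965]
eef_rot: [0.0, 0.852, 0.524, 0.0]
wrist_force: [0.3, 0.2, 0.0]
opening: 1.001
grasp_force: 0.0
```

Emit:
carry_out --plan "0 0 0 0 0 1;0 0 0 0 0 1;0 0 0 0 0 1;0 0 0 0 0 1;0 0 0 0 0 1;0 0 0 0 0 1;0 0 0 0 0 1;0 0 0 0 0 1"

```text
time_s: 8.87
eef_pos: [0.4054, -0.0661, 0.1965]
eef_rot: [0.0, 0.988, 0.152, 0.0]
wrist_force: [0.2, -0.3, -0.5]
opening: 0.997
grasp_force: 0.0
```

Emit:
carry_out --plan "0 0 0 0 0 1;0 0 0 0 0 1;0 0 0 0 0 .4;0 0 0 0 0 0;0 0 0 0 0 0;0 0 0 0 0 0;0 0 0 0 0 0;0 0 0 0 0 0"

```text
time_s: 9.53
eef_pos: [0.4053, -0.0665, 0.1961]
eef_rot: [-0.0, 0.999, 0.035, 0.0]
wrist_force: [-0.2, -0.3, -0.2]
opening: 1.0
grasp_force: 0.0
```

Run:
```python
from h import *
c=cam('top','top3.png')
for b in blanks(c):print(*b)
im=cv2.cvtColor(c['pixels'],cv2.COLOR_RGB2BGR)
cv2.imwrite('pics/c3.png',cv2.resize(im[110:260,95:295],None,fx=4,fy=4,interpolation=2))
w=cam('wrist','w2.png')
delta(.4317,-.069,.15,3.5)
for b in blanks(w):print(*b)
```

```text
[383. 249.] [ 0.4208 -0.3   ] [ 0.4208 -0.3   ] [0.044  0.0743] 9.4
[323. 213.] [ 0.5345 -0.1217] [ 0.5347 -0.1218] [0.0425 0.074 ] 167.6
[359. 210.] [ 0.54   -0.2312] [ 0.5402 -0.2313] [0.0433 0.075 ] 165.7
now [ 0.4053 -0.0665  0.1961] phi 4.0 F [-0.3 -1.2  1.2] open 0.997 t 9.6333
 turn units [-0.   -0.    0.08] | shift units before turn [0.65 0.11 1.15] after turn [0.66 0.1  1.15]
[133. 213.] [0.3666 0.0788] [0.3661 0.0839] [0.0194 0.0857] 94.1
[517. 185.] [ 0.423  -0.2999] [ 0.4212 -0.3   ] [0.0441 0.0755] 9.3
[283. 141.] [ 0.4489 -0.0678] [ 0.4329 -0.0686] [0.0433 0.0737] 3.0
[481.  46.] [ 0.5414 -0.2316] [ 0.5405 -0.2309] [0.0438 0.0755] 165.6
[353.  45.] [ 0.5352 -0.1222] [ 0.5345 -0.1216] [0.0438 0.0754] 167.7
```

View pics/c3.png

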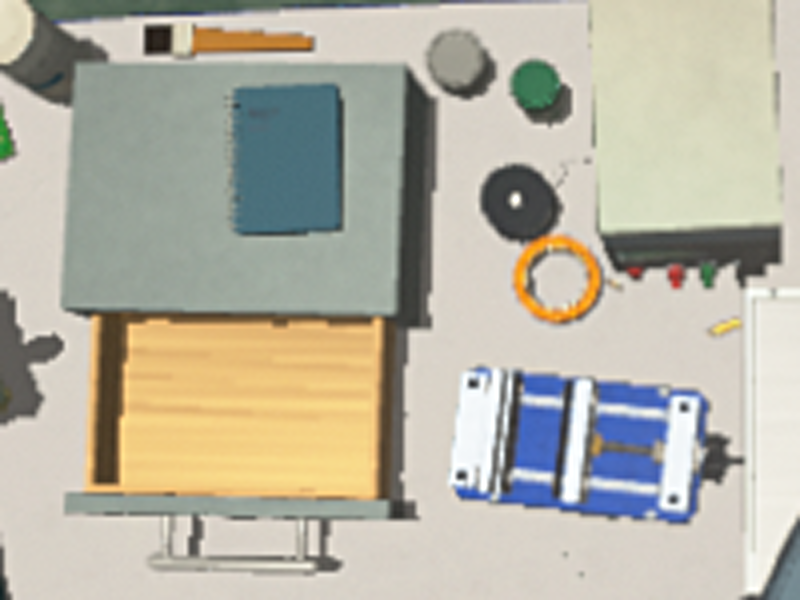

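View pics/w2.png

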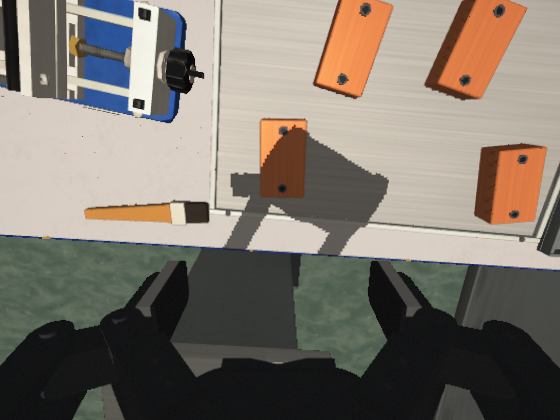

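The drawer is fully open: its floor spans about (120,320) to (380,490) in the crop. The wrist view shows the first blank at (283,160), with clear space around it. I'll descend over it open, then push it sideways with one finger.

Emit:
carry_out --plan ".67 .05 .6 0 0 .17;0 0 .9 0 0 0;0 0 .9 0 0 0;0 0 .8 0 0 0;0 0 .7 0 0 0;0 0 .5 0 0 0;0 0 .2 0 0 0;0 0 0 0 0 0"

```text
time_s: 10.3
eef_pos: [0.4306, -0.0661, 0.0104]
eef_rot: [-0.001, 1.0, 0.026, -0.002]
wrist_force: [-0.9, -0.5, -0.1]
opening: 0.999
grasp_force: 0.0
```

Emit:
carry_out --plan "0 .3 0 0 0 0;0 .15 0 0 0 0;0 .06 0 0 0 0;0 .06 0 0 0 0;0 .06 0 0 0 0;0 .06 0 0 0 0;0 .06 0 0 0 0;0 .06 0 0 0 0"

```text
time_s: 10.97
eef_pos: [0.4338, -0.099, 0.0123]
eef_rot: [-0.0, 1.0, 0.026, 0.0]
wrist_force: [-0.3, 2.9, 3.0]
opening: 0.999
grasp_force: 1.5
```

Emit:
carry_out --plan "0 .06 0 0 0 0;0 .06 0 0 0 0;0 .06 0 0 0 0;0 .06 0 0 0 0;0 .06 0 0 0 0;0 .06 0 0 0 0;0 .06 0 0 0 0;0 .06 0 0 0 0"

```text
time_s: 11.63
eef_pos: [0.4348, -0.1185, 0.012]
eef_rot: [-0.0, 1.0, 0.026, -0.0]
wrist_force: [-0.5, 2.9, 3.0]
opening: 1.0
grasp_force: 1.4
```

Run:
```python
from h import *
for i in range(6):
    cam('side');print(ctrl.get_obs()['wrist_force'].round(2) if hasattr(ctrl.get_obs()['wrist_force'],'round') else ctrl.get_obs()['wrist_force'])
for b in blanks(cam('wrist')):print(*b)
```

```text
[0.7  1.43 1.76]
[ 0.36  0.16 -0.42]
[-0.68  0.67  0.19]
[ 0.46  0.67 -0.24]
[0.61 0.22 0.66]
[-0.49  0.01  0.05]
[230. 283.] [ 0.438  -0.0978] [ 0.4325 -0.0979] [0.0421 0.0761] 3.1
[546. 101.] [ 0.5163 -0.2074] [ 0.5172 -0.2051] [0.0119 0.0278] 18.6
[298.  69.] [ 0.5227 -0.1205] [ 0.5233 -0.1199] [0.0431 0.0517] 167.5
```

Emit:
carry_out --plan "0 -.4 0 0 0 0;0 -.4 0 0 0 0;0 -.1 0 0 0 0;0 -.1 0 0 0 0;0 -.06 0 0 0 0;0 -.06 0 0 0 0;0 -.06 0 0 0 0;0 -.06 0 0 0 0"

```text
time_s: 12.65
eef_pos: [0.4326, -0.0691, 0.0122]
eef_rot: [0.0, 1.0, 0.026, 0.0]
wrist_force: [-0.3, -0.7, -0.9]
opening: 0.994
grasp_force: 1.0
```

Emit:
carry_out --plan "0 -.06 0 0 0 0;0 -.06 0 0 0 0;0 -.06 0 0 0 0;0 -.06 0 0 0 0;0 -.06 0 0 0 0;0 -.06 0 0 0 0;0 -.06 0 0 0 0;0 -.06 0 0 0 0"

```text
time_s: 13.32
eef_pos: [0.4314, -0.0494, 0.0122]
eef_rot: [0.0, 1.0, 0.026, 0.0]
wrist_force: [-0.9, -1.5, 0.3]
opening: 1.0
grasp_force: 1.2
```

Run:
```python
from h import *
for b in blanks(cam('wrist')):print(*b)
delta(.43,-.08,.012)
```

```text
[328. 284.] [ 0.4361 -0.0704] [ 0.4316 -0.0704] [0.0421 0.0746] 2.9
[493.  73.] [ 0.521  -0.1177] [ 0.5214 -0.1186] [0.0438 0.0478] 167.6
now [ 0.4313 -0.049   0.0121] phi 3.0 F [ 0.2 -1.9  0.1] open 0.999 t 13.3667
 turn units [-0. -0.  0.] | shift units before turn [-0.07  0.77  0.  ] after turn [-0.07  0.77  0.  ]
```

Side forces of 0.7 to 2.9 N and steady pad readings of 1.0 to 1.5 N point to a polished blank. I'll centre on it, grip and lift.

Emit:
carry_out --plan "0 .27 0 0 0 0;0 .26 0 0 0 0;0 0 0 0 0 0;0 0 0 0 0 0;0 0 0 0 0 0;0 0 0 0 0 0;0 0 0 0 0 0;0 0 0 0 0 0"

```text
time_s: 14.03
eef_pos: [0.4323, -0.0705, 0.012]
eef_rot: [-0.0, 1.0, 0.026, -0.0]
wrist_force: [1.0, -0.1, -0.2]
opening: 0.999
grasp_force: 0.0
```

Emit:
carry_out --plan "0 0 0 0 0 0;0 0 0 0 0 0;0 0 0 0 0 0;0 0 0 0 0 0;0 0 0 0 0 0;0 0 0 0 0 0;0 0 0 0 0 0;0 0 0 0 0 0" --claw 1

```text
time_s: 14.7
eef_pos: [0.4327, -0.0707, 0.0124]
eef_rot: [0.0, 1.0, 0.026, 0.0]
wrist_force: [0.2, 1.7, 5.1]
opening: 0.504
grasp_force: 63.5
```

Emit:
carry_out --plan "0 0 -.2 0 0 0;0 0 -.5 0 0 0;0 0 -.7 0 0 0;0 0 -.8 0 0 0;0 0 -.4 0 0 0;0 0 0 0 0 0;0 0 0 0 0 0;0 0 0 0 0 0"

```text
time_s: 15.37
eef_pos: [0.4305, -0.0699, 0.1141]
eef_rot: [-0.001, 1.0, 0.026, -0.002]
wrist_force: [-0.4, -0.5, -8.5]
opening: 0.501
grasp_force: 64.1
```

Run:
```python
from h import *
w=cam('wrist','w3.png')
for b in blanks(w):print(*b)
for b in blanks(cam('top')):print(*b)
delta(.5685,-.429,.12,0)
delta(.5685,-.429,.008,0)
```

```text
[ 91. 271.] [0.3743 0.0744] [0.3741 0.0784] [0.0194 0.0834] 92.9
[555. 263.] [ 0.401  -0.2841] [ 0.4097 -0.2799] [0.0081 0.0609] 17.8
[278. 285.] [ 0.3697 -0.0729] [ 0.3621 -0.0726] [0.0801 0.1385] 2.7
[531.  71.] [ 0.5345 -0.225 ] [ 0.5375 -0.2301] [0.0441 0.069 ] 165.7
[370.  60.] [ 0.5362 -0.1224] [ 0.5347 -0.1217] [0.0439 0.0754] 167.6
[383. 249.] [ 0.4209 -0.3   ] [ 0.4208 -0.3   ] [0.0445 0.0743] 8.7
[323. 213.] [ 0.5345 -0.1217] [ 0.5347 -0.1218] [0.0425 0.074 ] 167.6
[359. 210.] [ 0.5399 -0.2312] [ 0.5402 -0.2313] [0.0432 0.075 ] 165.6
now [ 0.4305 -0.0699  0.1139] phi 3.0 F [-0.1  0.7 -8.6] open 0.509 t 15.4667
 turn units [-0.02  0.04  0.52] | shift units before turn [ 2.98  9.14 -0.19] after turn [ 3.45  8.98 -0.15]
now [ 0.4305 -0.0699  0.1139] phi 3.0 F [-0.1  0.7 -8.6] open 0.509 t 15.4667
 turn units [-0.02  0.04  0.52] | shift units before turn [2.99 9.15 2.61] after turn [3.45 8.98 2.65]
```

View pics/w3.png

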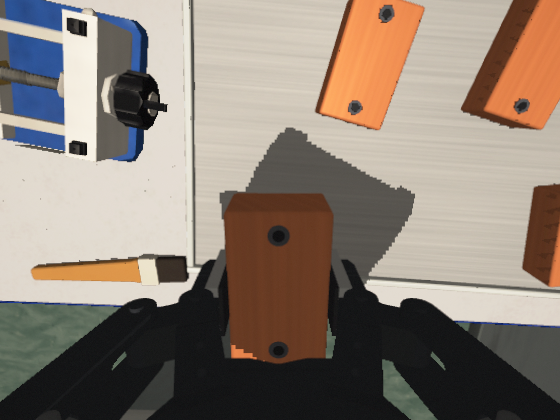

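The blank is held centred in the fingers at (278,290), and the reading matches its weight of 8.6 N. Next stop is the far slot in the tray.

Emit:
carry_out --plan "0 0 -.2 0 0 .5;.345 .9 0 0 0 0;.345 .9 0 0 0 0;.345 .9 0 0 0 0;.345 .9 0 0 0 0;.345 .9 0 0 0 0;.345 .9 0 0 0 0;.345 .9 0 0 0 0"

```text
time_s: 16.13
eef_pos: [0.5287, -0.3234, 0.1212]
eef_rot: [-0.002, 1.0, 0.001, -0.002]
wrist_force: [1.1, -1.0, -8.1]
opening: 0.505
grasp_force: 41.5
```

Emit:
carry_out --plan ".345 .9 0 0 0 0;.345 .9 0 0 0 0;.345 .9 0 0 0 0;0 0 0 0 0 0;0 0 .5 0 0 0;0 0 .4 0 0 0;0 0 .3 0 0 0;0 0 0 0 0 0"

```text
time_s: 16.8
eef_pos: [0.5681, -0.4274, 0.0694]
eef_rot: [-0.004, 1.0, 0.001, -0.004]
wrist_force: [-1.0, 2.0, -9.4]
opening: 0.501
grasp_force: 68.7
```

Run:
```python
from h import *
w=cam('wrist','w4.png')
delta(.5685,-.429,.008,0)
```

```text
now [ 0.569  -0.4282  0.0718] phi 0.1 F [-1.1  1.1 -8.4] open 0.503 t 16.85
 turn units [-0.05  0.05  0.02] | shift units before turn [-0.01  0.03  1.59] after turn [-0.01  0.02  1.59]
```

View pics/w4.png

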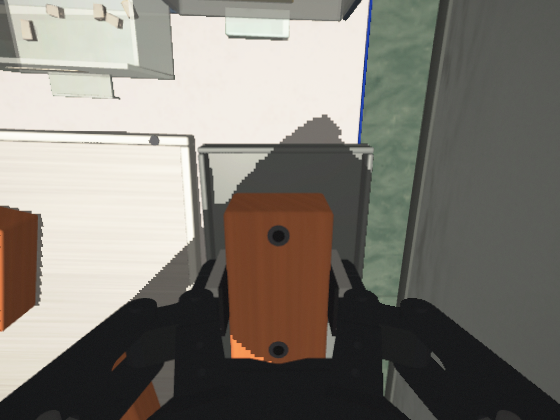

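The tray's far rim shows at (200,150) to (372,150). I'll check how well it is centred under the blank.

Run:
```python
from h import *
w=cam('wrist')
for p in((200,150),(372,150),(204,147),(368,147)):print(at(w,*p,.018))
print(px(w,[.5685+.038,-.429,.04]))
```

```text
[ 0.61768752 -0.37864783  0.018     ]
[ 0.61809671 -0.48665919  0.018     ]
[ 0.61957244 -0.38129784  0.018     ]
[ 0.61995428 -0.4839902   0.018     ]
[279.88709712 175.45168965]
```

Emit:
carry_out --plan "0 .06 .4 0 0 0;0 0 .4 0 0 0;0 0 .3 0 0 0;0 0 .2 0 0 0;0 0 .15 0 0 0;0 0 .13 0 0 0;0 0 0 0 0 0;0 0 0 0 0 0"

```text
time_s: 17.57
eef_pos: [0.5711, -0.4329, 0.0128]
eef_rot: [-0.0, 1.0, 0.001, -0.0]
wrist_force: [-0.6, 0.1, -7.9]
opening: 0.502
grasp_force: 68.8
```

Emit:
carry_out --plan "0 0 0 0 0 0;0 0 0 0 0 0;0 0 0 0 0 0;0 0 0 0 0 0;0 0 0 0 0 0;0 0 -.3 0 0 0;0 0 -.7 0 0 0;0 0 -1 0 0 0" --claw -0.46

```text
time_s: 18.23
eef_pos: [0.5689, -0.4307, 0.0901]
eef_rot: [-0.003, 1.0, 0.001, -0.003]
wrist_force: [0.7, -0.3, 1.2]
opening: 0.731
grasp_force: 0.0
```

Run:
```python
from h import *
w=cam('wrist','w5.png')
for b in blanks(w):print(*b)
for b in blanks(cam('top')):print(*b)
delta(.4208,-.3,.15,8.8)
```

```text
[130. 402.] [ 0.4138 -0.3106] [ 0.4127 -0.315 ] [0.0316 0.0614] 146.8
[ 12. 262.] [ 0.5403 -0.2474] [ 0.5384 -0.2472] [0.0162 0.0778] 165.2
[282. 216.] [ 0.5752 -0.4331] [ 0.5729 -0.4331] [0.0416 0.0734] 180.0
[383. 249.] [ 0.4218 -0.2998] [ 0.4211 -0.3004] [0.0399 0.0735] 8.7
[323. 213.] [ 0.5345 -0.1218] [ 0.5347 -0.122 ] [0.0421 0.0739] 166.9
[359. 210.] [ 0.5401 -0.2313] [ 0.5402 -0.2313] [0.0433 0.075 ] 165.7
now [ 0.5748 -0.4367  0.1025] phi 0.1 F [ 1.  -0.8  1.8] open 0.728 t 18.3333
 turn units [ 0.11 -0.09 -1.52] | shift units before turn [-3.83 -3.41 -1.26] after turn [-3.28 -3.97 -1.19]
```

Emit:
carry_out --plan "0 0 -.9 0 0 -.8;0 0 -.3 0 0 -.72;-.55 -.66 0 0 0 0;-.55 -.66 0 0 0 0;-.55 -.66 0 0 0 0;-.55 -.66 0 0 0 0;-.55 -.66 0 0 0 0;-.53 -.67 0 0 0 0" --claw -1

```text
time_s: 19.0
eef_pos: [0.416, -0.2953, 0.1419]
eef_rot: [0.001, 0.997, 0.077, 0.001]
wrist_force: [0.1, -0.6, 1.2]
opening: 0.999
grasp_force: 0.0
```

Emit:
carry_out --plan "0 0 0 0 0 0;0 0 .5 0 0 0;0 0 .9 0 0 0;0 0 .8 0 0 0;0 0 .6 0 0 0;0 0 .2 0 0 0;0 0 0 0 0 0;0 0 0 0 0 0"

```text
time_s: 19.67
eef_pos: [0.4177, -0.2967, 0.0219]
eef_rot: [0.0, 0.997, 0.077, 0.0]
wrist_force: [-0.6, -0.6, 0.3]
opening: 1.0
grasp_force: 0.0
```

Run:
```python
from h import *
w=cam('wrist')
for b in blanks(w):print(*b)
for b in blanks(cam('top')):print(*b)
delta(.4208,-.3,.012,8.8)
```

```text
[290. 268.] [ 0.4244 -0.3008] [ 0.4207 -0.3012] [0.0426 0.0748] 9.1
[134.  25.] [ 0.5111 -0.2302] [ 0.5076 -0.228 ] [0.0216 0.0489] 99.3
[323. 213.] [ 0.5345 -0.1218] [ 0.5347 -0.122 ] [0.0421 0.0739] 166.9
[359. 210.] [ 0.5401 -0.2312] [ 0.5402 -0.2313] [0.0433 0.075 ] 165.7
[424. 199.] [ 0.5683 -0.4296] [ 0.5683 -0.4297] [0.0445 0.0739] 0.3
now [ 0.4183 -0.2974  0.0229] phi 8.8 F [-0.  -0.2  0.7] open 1.001 t 19.7667
 turn units [ 0.03 -0.02  0.  ] | shift units before turn [0.05 0.07 0.27] after turn [0.05 0.07 0.27]
```

Emit:
carry_out --plan ".05 .08 .2 0 0 0;0 0 .07 0 0 0;0 0 0 0 0 0;0 -.2 0 0 0 0;0 -.2 0 0 0 0;0 -.1 0 0 0 0;0 -.06 0 0 0 0;0 -.06 0 0 0 0"

```text
time_s: 20.43
eef_pos: [0.4157, -0.2738, 0.0102]
eef_rot: [0.0, 0.997, 0.077, 0.0]
wrist_force: [0.5, -0.7, -0.2]
opening: 1.0
grasp_force: 0.4
```

Emit:
carry_out --plan "0 -.06 0 0 0 0;0 -.06 0 0 0 0;0 -.06 0 0 0 0;0 -.06 0 0 0 0;0 -.06 0 0 0 0;0 -.06 0 0 0 0;0 -.06 0 0 0 0;0 -.06 0 0 0 0"

```text
time_s: 21.1
eef_pos: [0.4127, -0.2552, 0.0101]
eef_rot: [0.0, 0.997, 0.077, 0.0]
wrist_force: [-0.4, -0.7, -0.3]
opening: 1.001
grasp_force: 0.3
```

Emit:
carry_out --plan "0 -.06 0 0 0 0;0 -.06 0 0 0 0;0 -.06 0 0 0 0;0 -.06 0 0 0 0;0 -.06 0 0 0 0;0 -.06 0 0 0 0;0 -.06 0 0 0 0;0 -.06 0 0 0 0"

```text
time_s: 21.77
eef_pos: [0.4098, -0.2362, 0.0101]
eef_rot: [0.0, 0.997, 0.077, 0.0]
wrist_force: [0.4, -0.5, -0.5]
opening: 0.999
grasp_force: 0.3
```

Run:
```python
from h import *
w=cam('wrist')
for b in blanks(w)[:2]:print(*b)
delta(.4208,-.3,.012,8.8)
```

```text
[357. 321.] [ 0.4023 -0.2715] [ 0.4012 -0.2707] [0.0042 0.0435] 8.8
[333. 278.] [ 0.4209 -0.2571] [ 0.4154 -0.258 ] [0.0033 0.043 ] 10.1
now [ 0.4096 -0.2356  0.01  ] phi 8.8 F [-0.2  0.  -0. ] open 1.003 t 21.8167
 turn units [-0.01  0.    0.  ] | shift units before turn [ 0.03  1.63 -0.05] after turn [ 0.03  1.63 -0.05]
```

This blank drags far less: about 0.6 N sideways and 0.3 N on the pad, against roughly 2 to 3 N and 1.2 N for the first. It is clearly polished, and the first one may be rough. I'll put this one in the tray, then test the others to calibrate.

Emit:
carry_out --plan "0 .26 -.05 0 0 0;0 .26 0 0 0 0;0 0 0 0 0 0;0 0 0 0 0 0;0 0 0 0 0 0;0 0 0 0 0 0;0 0 0 0 0 0;0 0 0 0 0 0" --claw -0.7

```text
time_s: 22.48
eef_pos: [0.4129, -0.2567, 0.012]
eef_rot: [-0.0, 0.997, 0.077, -0.0]
wrist_force: [0.8, -0.5, 0.2]
opening: 0.849
grasp_force: 0.0
```

Emit:
carry_out --plan "0 0 0 0 0 0;0 0 0 0 0 0;0 0 0 0 0 0;0 0 0 0 0 0;0 0 0 0 0 0;0 0 0 0 0 0;0 0 0 0 0 0;0 0 0 0 0 0" --claw 1

```text
time_s: 23.15
eef_pos: [0.4131, -0.257, 0.0122]
eef_rot: [0.0, 0.997, 0.077, 0.0]
wrist_force: [1.9, -0.4, 2.7]
opening: 0.505
grasp_force: 62.9
```

Emit:
carry_out --plan "0 0 -.2 0 0 0;0 0 -.5 0 0 0;0 0 -.7 0 0 0;0 0 -.7 0 0 0;0 0 -.3 0 0 0;0 0 0 0 0 0;0 0 0 0 0 0;0 0 0 0 0 0"

```text
time_s: 23.82
eef_pos: [0.4116, -0.2556, 0.1062]
eef_rot: [-0.001, 0.997, 0.077, -0.001]
wrist_force: [-0.1, 0.5, -9.0]
opening: 0.502
grasp_force: 64.0
```

Run:
```python
from h import *
w=cam('wrist','w6.png')
for b in blanks(w):print(*b)
delta(.4785,-.431,.11,0)
```

```text
[278. 280.] [ 0.3605 -0.263 ] [ 0.3528 -0.264 ] [0.0779 0.1363] 8.9
[265.  35.] [ 0.5246 -0.2297] [ 0.5276 -0.229 ] [0.0436 0.0513] 165.8
[79. 25.] [ 0.5122 -0.1202] [ 0.5159 -0.1189] [0.0371 0.0438] 77.4
now [ 0.4116 -0.2555  0.106 ] phi 8.8 F [ 0.5  0.4 -9.5] open 0.503 t 23.8667
 turn units [-0.03  0.03  1.54] | shift units before turn [ 0.98  4.59 -0.12] after turn [ 1.67  4.39 -0.1 ]
```

Emit:
carry_out --plan "0 0 0 0 0 .8;0 0 0 0 0 .74;-.1 .74 0 0 0 0;-.1 .74 0 0 0 0;-.1 .74 0 0 0 0;-.1 .74 0 0 0 0;-.1 .74 0 0 0 0;-.08 .69 0 0 0 0"

```text
time_s: 24.53
eef_pos: [0.3884, -0.433, 0.1057]
eef_rot: [-0.002, 1.0, -0.0, -0.001]
wrist_force: [0.1, -0.0, -8.3]
opening: 0.503
grasp_force: 64.2
```

Emit:
carry_out --plan "0 0 0 0 0 0;0 0 .7 0 0 0;0 0 .7 0 0 0;0 0 .5 0 0 0;0 0 .2 0 0 0;0 0 .1 0 0 0;0 0 0 0 0 0;0 0 0 0 0 0"

```text
time_s: 25.2
eef_pos: [0.3902, -0.4331, 0.0207]
eef_rot: [0.0, 1.0, -0.0, 0.0]
wrist_force: [0.3, 0.5, -8.8]
opening: 0.507
grasp_force: 65.0
```

Run:
```python
from h import *
delta(.3885,-.431,.008,0)
for b in blanks(cam('top')):print(*b)
```

```text
now [ 0.3902 -0.4331  0.0207] phi -0.0 F [ 0.3  0.5 -8.8] open 0.507 t 25.2
 turn units [ 0.01 -0.01 -0.  ] | shift units before turn [-0.04 -0.05  0.32] after turn [-0.04 -0.05  0.32]
[323. 213.] [ 0.5345 -0.1219] [ 0.5347 -0.122 ] [0.0421 0.0739] 166.9
[359. 210.] [ 0.54   -0.2312] [ 0.5402 -0.2313] [0.0431 0.075 ] 165.3
[424. 199.] [ 0.5683 -0.4296] [ 0.5683 -0.4297] [0.0445 0.0739] 0.3
```

Next I'll lower and release it, then go to the blank at (.540,-.231), yaw -14.4°.

Emit:
carry_out --plan "0 0 .16 0 0 0;0 0 .14 0 0 0;0 0 .04 0 0 0;0 0 0 0 0 0;0 0 0 0 0 0;0 0 0 0 0 0;0 0 0 0 0 0;0 0 0 0 0 0"

```text
time_s: 25.92
eef_pos: [0.3898, -0.4325, 0.0065]
eef_rot: [-0.0, 1.0, -0.0, -0.0]
wrist_force: [0.1, 0.3, -9.0]
opening: 0.508
grasp_force: 65.2
```

Emit:
carry_out --plan "0 0 0 0 0 0;0 0 0 0 0 0;0 0 0 0 0 0;0 0 0 0 0 0;0 0 0 0 0 0;0 0 -.5 0 0 0;0 0 -1 0 0 0;0 0 -1 0 0 0" --claw -0.46

```text
time_s: 26.58
eef_pos: [0.3889, -0.4312, 0.1061]
eef_rot: [-0.002, 1.0, -0.0, -0.001]
wrist_force: [0.7, -0.7, -0.1]
opening: 0.729
grasp_force: 0.0
```

Run:
```python
from h import *
delta(.5403,-.2313,.14,-14.4)
for b in blanks(cam('wrist')):print(*b)
```

```text
now [ 0.3889 -0.4312  0.1061] phi -0.0 F [ 0.7 -0.7 -0.1] open 0.729 t 26.5833
 turn units [-0.03  0.03  2.51] | shift units before turn [ 3.78 -5.   -0.84] after turn [ 2.42 -5.78 -0.85]
[280. 206.] [ 0.3969 -0.4325] [ 0.3944 -0.4325] [0.0421 0.0769] 0.1
```

Emit:
carry_out --plan "0 0 -.9 0 0 .85;0 0 0 0 0 .85;0 0 0 0 0 .81;.35 -.83 0 0 0 0;.35 -.83 0 0 0 0;.35 -.83 0 0 0 0;.35 -.83 0 0 0 0;.35 -.83 0 0 0 0" --claw -1

```text
time_s: 27.3
eef_pos: [0.4998, -0.288, 0.1428]
eef_rot: [0.0, 0.992, -0.126, 0.0]
wrist_force: [0.5, -1.1, -0.6]
opening: 1.003
grasp_force: 0.0
```

Emit:
carry_out --plan ".35 -.83 0 0 0 0;.32 -.8 0 0 0 0;0 0 0 0 0 0;0 0 .5 0 0 0;0 0 .8 0 0 0;0 0 .8 0 0 0;0 0 .5 0 0 0;0 0 0 0 0 0"

```text
time_s: 27.97
eef_pos: [0.5376, -0.2308, 0.0336]
eef_rot: [-0.002, 0.992, -0.125, -0.004]
wrist_force: [-0.4, 0.4, -0.3]
opening: 0.997
grasp_force: 0.0
```

Run:
```python
from h import *
w=cam('wrist')
for b in blanks(w):print(*b)
delta(.5403,-.2313,.012,-14.4)
```

```text
[ 68. 286.] [ 0.5532 -0.127 ] [ 0.55   -0.1267] [0.0439 0.0455] 167.6
[279. 254.] [ 0.5443 -0.2332] [ 0.5411 -0.2322] [0.043  0.0748] 165.8
now [ 0.5391 -0.2318  0.0362] phi -14.4 F [-0.1 -0.3  1.4] open 1.0 t 28.0167
 turn units [-0.02  0.05 -0.  ] | shift units before turn [ 0.03 -0.02  0.6 ] after turn [ 0.03 -0.02  0.6 ]
```

Emit:
carry_out --plan ".02 0 .4 0 0 0;0 0 .2 0 0 0;0 0 0 0 0 0;0 .2 0 0 0 0;0 .2 0 0 0 0;0 .1 0 0 0 0;0 .06 0 0 0 0;0 .06 0 0 0 0"

```text
time_s: 28.68
eef_pos: [0.5358, -0.2577, 0.0151]
eef_rot: [0.0, 0.992, -0.126, 0.0]
wrist_force: [0.1, 1.1, 0.8]
opening: 0.997
grasp_force: 0.2
```

Emit:
carry_out --plan "0 .06 0 0 0 0;0 .06 0 0 0 0;0 .06 0 0 0 0;0 .06 0 0 0 0;0 .06 0 0 0 0;0 .06 0 0 0 0;0 .06 0 0 0 0;0 .06 0 0 0 0"

```text
time_s: 29.35
eef_pos: [0.5307, -0.2757, 0.0144]
eef_rot: [-0.0, 0.992, -0.125, -0.0]
wrist_force: [0.3, 1.3, 0.3]
opening: 0.999
grasp_force: 0.3
```

Emit:
carry_out --plan "0 .06 0 0 0 0;0 .06 0 0 0 0;0 .06 0 0 0 0;0 .06 0 0 0 0;0 .06 0 0 0 0;0 .06 0 0 0 0;0 .06 0 0 0 0;0 .06 0 0 0 0"

```text
time_s: 30.02
eef_pos: [0.526, -0.2943, 0.0145]
eef_rot: [-0.0, 0.992, -0.125, -0.0]
wrist_force: [0.5, -0.1, 0.6]
opening: 0.997
grasp_force: 0.3
```

Run:
```python
from h import *
w=cam('wrist')
for b in blanks(w):print(*b)
delta(.5403,-.2313,.012,-14.4)
```

```text
[230. 282.] [ 0.534  -0.2754] [ 0.5301 -0.2745] [0.043  0.0758] 165.9
[553. 107.] [ 0.574 -0.408] [ 0.5713 -0.4079] [0.0048 0.0713] 0.7
now [ 0.5259 -0.2948  0.0146] phi -14.4 F [ 0.1 -0.8  0.4] open 0.999 t 30.0667
 turn units [ 0. -0. -0.] | shift units before turn [-0.05 -1.63  0.06] after turn [-0.05 -1.63  0.06]
```

Pad force 0.3 N and side force about 1.1 N, so this blank is polished too. The first blank therefore looks rough. This one goes in the middle of the tray.

Emit:
carry_out --plan "0 -.26 .06 0 0 0;0 -.25 0 0 0 0;0 0 0 0 0 0;0 0 0 0 0 0;0 0 0 0 0 0;0 0 0 0 0 0;0 0 0 0 0 0;0 0 0 0 0 0" --claw -0.7

```text
time_s: 30.73
eef_pos: [0.5311, -0.2746, 0.0122]
eef_rot: [0.0, 0.992, -0.125, 0.0]
wrist_force: [0.8, 0.6, 1.2]
opening: 0.851
grasp_force: 0.0
```

Emit:
carry_out --plan "0 0 0 0 0 0;0 0 0 0 0 0;0 0 0 0 0 0;0 0 0 0 0 0;0 0 0 0 0 0;0 0 0 0 0 0;0 0 0 0 0 0;0 0 0 0 0 0" --claw 1

```text
time_s: 31.4
eef_pos: [0.5313, -0.2745, 0.0123]
eef_rot: [0.0, 0.992, -0.125, 0.0]
wrist_force: [0.5, -1.3, 2.2]
opening: 0.503
grasp_force: 63.6
```

Emit:
carry_out --plan "0 0 -.2 0 0 0;0 0 -.5 0 0 0;0 0 -.7 0 0 0;0 0 -.7 0 0 0;0 0 -.3 0 0 0;0 0 0 0 0 0;0 0 0 0 0 0;0 0 0 0 0 0"

```text
time_s: 32.07
eef_pos: [0.5296, -0.2731, 0.1056]
eef_rot: [-0.001, 0.992, -0.125, -0.002]
wrist_force: [-0.6, 0.5, -10.1]
opening: 0.501
grasp_force: 63.7
```

Run:
```python
from h import *
w=cam('wrist')
for b in blanks(w):print(*b)
for b in blanks(cam('top')):print(*b)
delta(.4785,-.431,.11,0)
```

```text
[510. 319.] [ 0.4015 -0.4286] [ 0.3976 -0.4271] [0.0447 0.0743] 0.4
[278. 283.] [ 0.477  -0.2597] [ 0.4685 -0.2574] [0.0781 0.1347] 165.7
[ 79. 254.] [ 0.5377 -0.1239] [ 0.5356 -0.1235] [0.0441 0.0764] 167.7
[501.  95.] [ 0.5737 -0.4288] [ 0.5708 -0.4284] [0.0427 0.073 ] 0.1
[323. 213.] [ 0.5345 -0.1218] [ 0.5347 -0.122 ] [0.0421 0.0739] 166.9
now [ 0.5296 -0.2731  0.1055] phi -14.4 F [-0.3 -0.2 -7.9] open 0.502 t 32.1667
 turn units [-0.02  0.04 -2.51] | shift units before turn [-0.26  4.14 -0.12] after turn [-1.28  3.95 -0.11]
```

Emit:
carry_out --plan "0 0 0 0 0 -.85;0 0 0 0 0 -.85;0 0 0 0 0 -.81;-.25 .79 0 0 0 0;-.25 .79 0 0 0 0;-.25 .79 0 0 0 0;-.25 .79 0 0 0 0;-.24 .79 0 0 0 0"

```text
time_s: 32.83
eef_pos: [0.4802, -0.4327, 0.106]
eef_rot: [-0.001, 1.0, 0.0, -0.001]
wrist_force: [0.5, -0.3, -8.4]
opening: 0.507
grasp_force: 64.0
```

Emit:
carry_out --plan "0 0 0 0 0 0;0 0 .5 0 0 0;0 0 .4 0 0 0;0 0 .2 0 0 0;0 0 0 0 0 0;0 0 0 0 0 0;0 0 0 0 0 0;0 0 0 0 0 0"

```text
time_s: 33.5
eef_pos: [0.4823, -0.4329, 0.0654]
eef_rot: [0.001, 1.0, 0.0, 0.001]
wrist_force: [0.8, -0.1, -7.9]
opening: 0.503
grasp_force: 64.7
```

Run:
```python
from h import *
w=cam('wrist')
for b in blanks(w):print(*b)
delta(.48,-.431,.008,0)
```

```text
[278. 275.] [ 0.4595 -0.433 ] [ 0.4523 -0.433 ] [0.0632 0.1181] 179.9
[278.  75.] [ 0.5725 -0.4331] [ 0.5688 -0.4332] [0.0418 0.0724] 0.1
now [ 0.4823 -0.433   0.0655] phi 0.0 F [-0.   0.8 -8.8] open 0.502 t 33.55
 turn units [ 0.02 -0.01  0.  ] | shift units before turn [-0.06 -0.05  1.44] after turn [-0.06 -0.05  1.44]
```

Emit:
carry_out --plan "-.06 0 .4 0 0 0;0 0 .4 0 0 0;0 0 .3 0 0 0;0 0 .2 0 0 0;0 0 .1 0 0 0;0 0 .06 0 0 0;0 0 0 0 0 0;0 0 0 0 0 0"

```text
time_s: 34.22
eef_pos: [0.4796, -0.4329, 0.0064]
eef_rot: [0.001, 1.0, -0.0, 0.0]
wrist_force: [0.7, -0.4, -9.2]
opening: 0.504
grasp_force: 65.0
```

Emit:
carry_out --plan "0 0 0 0 0 0;0 0 0 0 0 0;0 0 0 0 0 0;0 0 0 0 0 0;0 0 0 0 0 0;0 0 -.5 0 0 0;0 0 -1 0 0 0;0 0 -1 0 0 0" --claw -0.46

```text
time_s: 34.88
eef_pos: [0.478, -0.431, 0.105]
eef_rot: [-0.002, 1.0, -0.0, -0.001]
wrist_force: [0.8, -1.0, 0.3]
opening: 0.732
grasp_force: 0.0
```

Run:
```python
from h import *
delta(.5349,-.1219,.14,-12.5)
for b in blanks(cam('wrist')):print(*b)
```

```text
now [ 0.478 -0.431  0.105] phi -0.0 F [ 0.8 -1.   0.3] open 0.732 t 34.8833
 turn units [-0.03  0.03  2.18] | shift units before turn [ 1.42 -7.73 -0.85] after turn [-0.28 -7.85 -0.88]
[281. 252.] [ 0.4505 -0.4327] [ 0.4399 -0.4325] [0.0427 0.1606] 179.9
[282.  74.] [ 0.5721 -0.433 ] [ 0.569  -0.4331] [0.042  0.0727] 0.0
```

Now to the fourth blank: test it in both directions.

Emit:
carry_out --plan "0 0 -.9 0 0 .75;0 0 0 0 0 .75;0 0 0 0 0 .68;0 -.98 0 0 0 0;0 -.98 0 0 0 0;-.1 -.98 0 0 0 0;-.1 -.98 0 0 0 0;-.1 -.98 0 0 0 0" --claw -1

```text
time_s: 35.6
eef_pos: [0.5099, -0.2369, 0.1419]
eef_rot: [0.0, 0.994, -0.109, 0.0]
wrist_force: [0.7, 0.2, -0.2]
opening: 0.998
grasp_force: 0.0
```

Emit:
carry_out --plan "0 -.98 0 0 0 0;0 -.98 0 0 0 0;0 -.98 0 0 0 0;0 0 0 0 0 0;0 0 .8 0 0 0;0 0 .8 0 0 0;0 0 .6 0 0 0;0 0 0 0 0 0"

```text
time_s: 36.27
eef_pos: [0.5316, -0.1222, 0.0489]
eef_rot: [-0.001, 0.994, -0.109, -0.004]
wrist_force: [-0.8, 0.3, -0.6]
opening: 1.001
grasp_force: 0.0
```

Run:
```python
from h import *
w=cam('wrist')
for b in blanks(w):print(*b)
for b in blanks(cam('top')):print(*b)
delta(.5353,-.1224,.012,-12.4)
```

```text
[426. 258.] [ 0.39   -0.4284] [ 0.3904 -0.4286] [0.0448 0.0737] 0.5
[425. 229.] [ 0.4772 -0.429 ] [ 0.4775 -0.4292] [0.0451 0.0734] 0.2
[423. 199.] [ 0.5684 -0.4295] [ 0.5683 -0.4295] [0.045  0.0739] 0.3
now [ 0.5349 -0.1238  0.0535] phi -12.5 F [0.  0.  0.5] open 0.999 t 36.3667
 turn units [-0.    0.01 -0.02] | shift units before turn [ 0.   -0.03  1.04] after turn [ 0.   -0.04  1.04]
```

Run:
```python
from h import *
w=cam('wrist','w7.png');s=cam('side','s2.png')
a=cv2.imread('pics/w7.png');b=cv2.imread('pics/s2.png')[120:270,180:400]
b=cv2.resize(b,(560,382));cv2.imwrite('pics/m1.png',cv2.resize(np.vstack([a,b]),None,fx=.74,fy=.74))
```

```text
(no output)
```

View pics/m1.png

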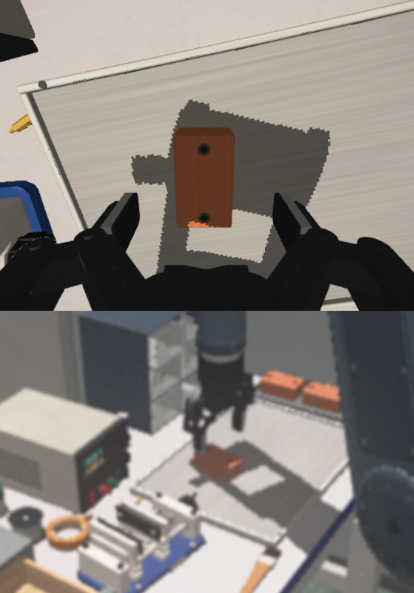

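The blank is there, just in shadow, at about (276,243) and centred between the fingers. I'll descend and push it.

Emit:
carry_out --plan "0 0 .5 0 0 0;0 0 .4 0 0 0;0 0 .14 0 0 0;0 .2 0 0 0 0;0 .2 0 0 0 0;0 .1 0 0 0 0;0 .06 0 0 0 0;0 .06 0 0 0 0"

```text
time_s: 37.13
eef_pos: [0.5305, -0.1487, 0.0131]
eef_rot: [0.0, 0.994, -0.109, 0.001]
wrist_force: [0.7, 0.2, -0.7]
opening: 0.998
grasp_force: 0.4
```

Emit:
carry_out --plan "0 .06 0 0 0 0;0 .06 0 0 0 0;0 .06 0 0 0 0;0 .06 0 0 0 0;0 .06 0 0 0 0;0 .06 0 0 0 0;0 .06 0 0 0 0;0 .06 0 0 0 0"

```text
time_s: 37.8
eef_pos: [0.5257, -0.1667, 0.0121]
eef_rot: [-0.0, 0.994, -0.109, -0.0]
wrist_force: [0.2, 0.7, 0.2]
opening: 0.996
grasp_force: 0.3
```

Emit:
carry_out --plan "0 .06 0 0 0 0;0 .06 0 0 0 0;0 .06 0 0 0 0;0 .06 0 0 0 0;0 .06 0 0 0 0;0 .06 0 0 0 0;0 .06 0 0 0 0;0 .06 0 0 0 0"

```text
time_s: 38.47
eef_pos: [0.5215, -0.1855, 0.0121]
eef_rot: [0.0, 0.994, -0.109, -0.0]
wrist_force: [0.4, 0.8, -0.2]
opening: 0.998
grasp_force: 0.3
```

That reads 0.3 N on the pad, polished as well, so the only rough blank is the first, now in the far tray slot. I'll leave this one here for now and move the rough one to the drawer.

Emit:
carry_out --plan "0 -.3 0 0 0 0;0 -.2 0 0 0 0;0 0 -.5 0 0 0;0 0 -.8 0 0 0;0 0 -.9 0 0 0;0 0 -.9 0 0 0;0 0 0 0 0 -.7;0 0 0 0 0 -.7" --claw -0.46

```text
time_s: 39.13
eef_pos: [0.5281, -0.1656, 0.1395]
eef_rot: [0.001, 0.999, -0.037, 0.003]
wrist_force: [-0.3, 0.2, -1.2]
opening: 0.731
grasp_force: 0.0
```

Run:
```python
from h import *
delta(.568,-.4315,.09,0)
for b in blanks(cam('wrist')):print(*b)
```

```text
now [ 0.5281 -0.1656  0.1395] phi -4.2 F [-0.3  0.2 -1.2] open 0.731 t 39.1333
 turn units [ 0.03 -0.06 -0.74] | shift units before turn [1.48 6.55 1.26] after turn [1.   6.65 1.24]
[ 14. 369.] [0.3811 0.0981] [0.3804 0.0951] [0.0122 0.0313] 97.1
[553. 328.] [ 0.39   -0.4093] [ 0.3958 -0.4058] [0.0152 0.0745] 9.9
[271. 244.] [ 0.4927 -0.1574] [ 0.493  -0.1618] [0.0099 0.0323] 76.9
```

Emit:
carry_out --plan "0 0 0 0 0 -.74;.14 .95 0 0 0 0;.14 .95 0 0 0 0;.14 .95 0 0 0 0;.14 .95 0 0 0 0;.14 .95 0 0 0 0;.14 .95 0 0 0 0;.16 .95 0 0 0 0"

```text
time_s: 39.85
eef_pos: [0.565, -0.4324, 0.1352]
eef_rot: [-0.001, 1.0, -0.003, -0.001]
wrist_force: [0.5, 0.6, 0.2]
opening: 0.73
grasp_force: 0.0
```

Emit:
carry_out --plan "0 0 .5 0 0 0;0 0 .5 0 0 0;0 0 .24 0 0 0;0 0 0 0 0 0;0 0 0 0 0 0;0 0 0 0 0 0;0 0 0 0 0 0;0 0 0 0 0 0"

```text
time_s: 40.52
eef_pos: [0.5657, -0.4322, 0.0882]
eef_rot: [0.001, 1.0, -0.002, 0.001]
wrist_force: [0.3, 0.3, 0.5]
opening: 0.731
grasp_force: 0.0
```

Run:
```python
from h import *
w=cam('wrist')
K=cv2.cvtColor(w['pixels'],cv2.COLOR_RGB2HSV);m=((K[...,0]<16)&(K[...,1]>120)&(K[...,2]>50)).astype(np.uint8)
for k in cv2.findContours(m,0,2)[0]:
    if cv2.contourArea(k)>500:
        r=cv2.minAreaRect(np.array([at(w,*q[0],.034)[:2] for q in k],np.float32));print(r)
for b in blanks(cam('top')):print(*b)
delta(.568,-.4315,.008,0)
```

```text
((0.48949867486953735, -0.4328768253326416), (0.04359748587012291, 0.08205443620681763), 89.8113784790039)
((0.5716292858123779, -0.43322861194610596), (0.07896692305803299, 0.04331395775079727), 0.13607974350452423)
[339. 216.] [ 0.524  -0.1684] [ 0.5241 -0.1685] [0.0429 0.0739] 167.1
now [ 0.5653 -0.4321  0.0877] phi -0.2 F [-0.3  0.3  0.4] open 0.729 t 40.6167
 turn units [ 0.01 -0.01 -0.04] | shift units before turn [ 0.06 -0.02  1.99] after turn [ 0.07 -0.02  1.99]
```

Emit:
carry_out --plan ".08 .01 .5 0 0 0;0 0 .5 0 0 0;0 0 .4 0 0 0;0 0 .3 0 0 0;0 0 .2 0 0 0;0 0 .1 0 0 0;0 0 0 0 0 0;0 0 0 0 0 0"

```text
time_s: 41.28
eef_pos: [0.5683, -0.4327, 0.007]
eef_rot: [0.0, 1.0, -0.002, 0.0]
wrist_force: [-0.4, -0.5, 0.4]
opening: 0.727
grasp_force: 0.0
```

Emit:
carry_out --plan "0 0 0 0 0 0;0 0 0 0 0 0;0 0 0 0 0 0;0 0 0 0 0 0;0 0 0 0 0 0;0 0 0 0 0 0;0 0 0 0 0 0;0 0 0 0 0 0" --claw 1

```text
time_s: 41.95
eef_pos: [0.5687, -0.4335, 0.0081]
eef_rot: [0.001, 1.0, -0.002, 0.001]
wrist_force: [-1.5, -1.8, 6.0]
opening: 0.501
grasp_force: 65.4
```

Emit:
carry_out --plan "0 0 -.2 0 0 0;0 0 -.5 0 0 0;0 0 -.9 0 0 0;0 0 -.9 0 0 0;0 0 -.9 0 0 0;0 0 -.8 0 0 0;0 0 0 0 0 0;0 0 0 0 0 0"

```text
time_s: 42.62
eef_pos: [0.5684, -0.4323, 0.1752]
eef_rot: [0.001, 1.0, -0.002, 0.001]
wrist_force: [-0.1, 0.6, -8.9]
opening: 0.503
grasp_force: 64.1
```

Run:
```python
from h import *
import cv2
c=cam('top','top4.png')
for b in blanks(c):print(*b)
# drawer inner corners from c3 crop (x4), rim z .063
def A(u,v,z): return at(c,95+u/4-.375,110+v/4-.375,z).round(4)
print('bar',A(152,563,.047),A(337,567,.047));print('panel front',A(65,512,.063),A(390,517,.063));print('sides L/R outer at rim',A(92,490,.063),A(384,497,.063), 'front top edge cab',A(64,308,.085),A(400,314,.085))
delta(.556,.379,.16,-3.6)
```

```text
[339. 216.] [ 0.524  -0.1684] [ 0.5241 -0.1685] [0.0429 0.0739] 167.1
bar [0.4377 0.4484 0.047 ] [0.4316 0.3078 0.047 ]
panel front [0.477  0.5086 0.063 ] [0.4674 0.2637 0.063 ]
sides L/R outer at rim [0.4928 0.4876 0.063 ] [0.4821 0.2679 0.063 ] front top edge cab [0.6258 0.4993 0.085 ] [0.613  0.2492 0.085 ]
now [ 0.567  -0.431   0.1719] phi -0.2 F [  0.2   0.8 -10.1] open 0.508 t 42.6667
 turn units [-0.03  0.03  0.59] | shift units before turn [ -0.36 -20.25   0.36] after turn [ -1.55 -20.19   0.3 ]
```

The rough blank is held and the others haven't moved. I'll carry it to the drawer, keeping clear of the equipment.

Emit:
carry_out --plan "0 0 0 0 0 .59;-.21 -.9 0 0 0 0;-.21 -.9 0 0 0 0;-.21 -.9 0 0 0 0;-.21 -.9 0 0 0 0;-.21 -.9 0 0 0 0;-.21 -.9 0 0 0 0;-.21 -.9 0 0 0 0"

```text
time_s: 43.33
eef_pos: [0.5219, -0.1738, 0.1698]
eef_rot: [-0.002, 0.999, -0.032, -0.004]
wrist_force: [1.2, 0.1, -8.2]
opening: 0.501
grasp_force: 64.7
```

Emit:
carry_out --plan "-.21 -.9 0 0 0 0;-.21 -.9 0 0 0 0;-.21 -.9 0 0 0 0;-.21 -.9 0 0 0 0;.07 -.92 0 0 0 0;.07 -.92 0 0 0 0;.07 -.92 0 0 0 0;.07 -.92 0 0 0 0"

```text
time_s: 44.0
eef_pos: [0.5181, 0.1168, 0.1703]
eef_rot: [0.0, 0.999, -0.032, -0.004]
wrist_force: [1.6, -0.5, -8.1]
opening: 0.504
grasp_force: 64.6
```

Emit:
carry_out --plan ".07 -.92 0 0 0 0;.07 -.92 0 0 0 0;.07 -.92 0 0 0 0;.07 -.92 0 0 0 0;.07 -.92 0 0 0 0;.07 -.92 0 0 0 0;.07 -.92 0 0 0 0;0 0 0 0 0 0"

```text
time_s: 44.67
eef_pos: [0.5539, 0.3766, 0.1689]
eef_rot: [-0.001, 1.0, -0.029, -0.003]
wrist_force: [-0.6, -1.9, -8.0]
opening: 0.501
grasp_force: 65.7
```

Run:
```python
from h import *
w=cam('wrist','w8.png')
delta(.556,.375,.028,-3.6)
print(px(w,[.571+.05,.372,.063]))
```

```text
now [0.5537 0.3734 0.1686] phi -3.4 F [-1.1 -0.8 -9. ] open 0.504 t 44.7167
 turn units [0.03 0.08 0.04] | shift units before turn [ 0.08 -0.05  3.52] after turn [ 0.05 -0.04  3.52]
[279.09535959 116.15222188]
```

View pics/w8.png

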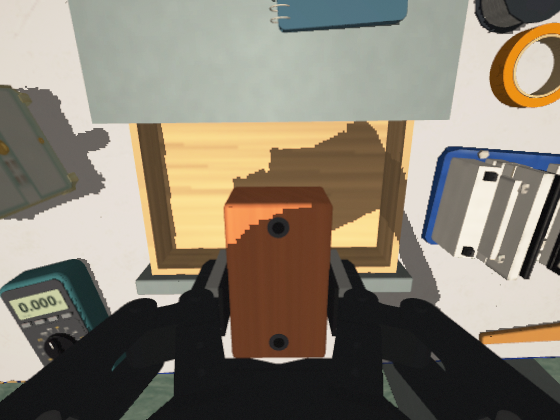

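The drawer's inside runs from about u=160 to 385, with the floor's front edge near row 250 and the cabinet lip at row 120. The blank is centred across it. I'll check fore and aft before lowering.

Run:
```python
from h import *
w=cam('wrist')
for n,p,z in(('floor front',(210,250),.022),('panel top inner?',(190,276),.063),('panel outer top',(170,292),.063),('cab front',(270,121),.085),('floor left',(165,200),.022),('floor right',(383,200),.022)):print(n,at(w,*p,z).round(4))
```

```text
floor front [0.4912 0.4466 0.022 ]
panel top inner? [0.4862 0.4569 0.063 ]
panel outer top [0.4707 0.4775 0.063 ]
cab front [0.6187 0.375  0.085 ]
floor left [0.5472 0.4835 0.022 ]
floor right [0.5348 0.2718 0.022 ]
```

Emit:
carry_out --plan ".05 0 .5 0 0 0;0 0 .7 0 0 0;0 0 .7 0 0 0;0 0 .6 0 0 0;0 0 .4 0 0 0;0 0 .3 0 0 0;0 0 .2 0 0 0;0 0 .1 0 0 0"

```text
time_s: 45.43
eef_pos: [0.5579, 0.3693, 0.0321]
eef_rot: [0.001, 0.999, -0.032, -0.002]
wrist_force: [-0.9, -0.3, -8.8]
opening: 0.501
grasp_force: 65.6
```

Emit:
carry_out --plan "0 0 .04 0 0 0;0 0 0 0 0 0;0 0 0 0 0 0;0 0 0 0 0 0;0 0 0 0 0 0;0 0 0 0 0 0;0 0 0 0 0 0;0 0 0 0 0 0"

```text
time_s: 46.1
eef_pos: [0.5592, 0.3707, 0.0331]
eef_rot: [-0.0, 1.0, -0.032, 0.0]
wrist_force: [-0.0, 0.8, -8.4]
opening: 0.504
grasp_force: 65.6
```

Emit:
carry_out --plan "0 0 0 0 0 0;0 0 0 0 0 0;0 0 0 0 0 0;0 0 0 0 0 0;0 0 0 0 0 0;0 0 -.6 0 0 0;0 0 -1 0 0 0;0 0 -1 0 0 0" --claw -0.46

```text
time_s: 46.77
eef_pos: [0.5578, 0.37, 0.1364]
eef_rot: [0.001, 0.999, -0.032, -0.002]
wrist_force: [0.6, 1.2, 0.4]
opening: 0.727
grasp_force: 0.0
```

Emit:
carry_out --plan "0 0 -1 0 0 0;-.3 .9 0 0 0 0;-.3 .9 0 0 0 0;-.3 .9 0 0 0 0;-.3 .9 0 0 0 0;-.2 .9 0 0 0 0;0 .9 0 0 0 0;0 .9 0 0 0 0"

```text
time_s: 47.43
eef_pos: [0.4867, 0.1214, 0.1775]
eef_rot: [-0.0, 1.0, -0.031, 0.001]
wrist_force: [0.9, -0.7, 0.3]
opening: 0.73
grasp_force: 0.0
```

Emit:
carry_out --plan "0 .9 0 0 0 0;0 .9 0 0 0 0;.1 .9 0 0 0 0;.1 .9 0 0 0 0;.1 .9 0 0 0 0;.1 .9 0 0 0 0;0 0 0 0 0 1;0 0 0 0 0 .4" --claw -0.7

```text
time_s: 48.1
eef_pos: [0.4898, -0.0965, 0.1774]
eef_rot: [0.0, 0.994, -0.106, 0.001]
wrist_force: [-0.1, 0.4, 0.6]
opening: 0.851
grasp_force: 0.0
```

Run:
```python
from h import *
c=cam('top','top5.png')
for b in blanks(c):print(*b)
w=cam('wrist','w9.png')
for b in blanks(w):print(*b)
delta(.5241,-.1685,.1,-12.6)
```

```text
[426. 258.] [ 0.3898 -0.4286] [ 0.3902 -0.4295] [0.0435 0.0722] 177.9
[425. 229.] [ 0.4772 -0.429 ] [ 0.4775 -0.4292] [0.0451 0.0734] 0.2
[158. 208.] [0.5615 0.3726] [0.5613 0.3718] [0.0463 0.0766] 176.3
[353. 120.] [ 0.5387 -0.1725] [ 0.5356 -0.1712] [0.0439 0.0523] 167.6
now [ 0.4897 -0.0947  0.1772] phi -11.7 F [-0.7 -0.2 -0.8] open 0.849 t 48.2
 turn units [ 0.   -0.01  0.15] | shift units before turn [1.22 1.63 1.93] after turn [1.24 1.61 1.93]
```

View pics/top5.png

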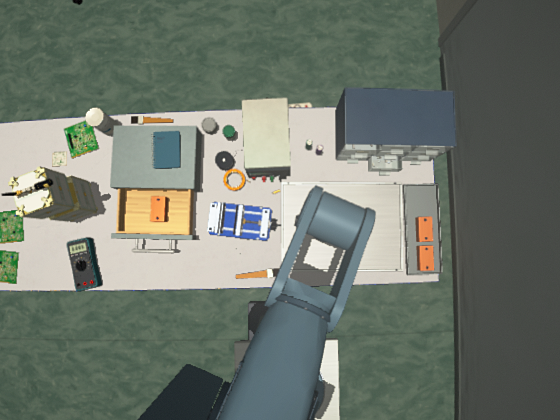

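The rough blank lies flat in the drawer at (158,208), and two polished blanks are in the tray at (425,229) and (426,258). Now the last polished blank.

Emit:
carry_out --plan "0 0 0 0 0 .1;.4 .54 0 0 0 0;.4 .54 0 0 0 0;.44 .53 0 0 0 0;0 0 .7 0 0 0;0 0 .7 0 0 0;0 0 .5 0 0 0;0 0 0 0 0 0"

```text
time_s: 48.87
eef_pos: [0.5216, -0.1652, 0.0964]
eef_rot: [-0.002, 0.994, -0.106, -0.004]
wrist_force: [-2.3, 0.2, -0.4]
opening: 0.849
grasp_force: 0.0
```

Run:
```python
from h import *
w=cam('wrist','w10.png')
K=cv2.cvtColor(w['pixels'],cv2.COLOR_RGB2HSV);m=((K[...,0]<16)&(K[...,1]>120)&(K[...,2]>50)).astype(np.uint8)
for k in cv2.findContours(m,0,2)[0]:
    if cv2.contourArea(k)>500:
        r=cv2.minAreaRect(np.array([at(w,*q[0],.04)[:2] for q in k],np.float32));print(r)
delta(.5241,-.1685,.012,-12.6)
```

```text
((0.526739776134491, -0.16985240578651428), (0.04325418174266815, 0.07864236831665039), 77.43098449707031)
now [ 0.5229 -0.1658  0.0988] phi -12.1 F [ 0.2 -0.1  0.3] open 0.85 t 48.9167
 turn units [-0.02  0.05  0.08] | shift units before turn [0.06 0.06 2.17] after turn [0.04 0.06 2.17]
```

Emit:
carry_out --plan ".05 .08 .5 0 0 .08;0 0 .6 0 0 0;0 0 .5 0 0 0;0 0 .3 0 0 0;0 0 .2 0 0 0;0 0 .07 0 0 0;0 0 0 0 0 0;0 0 0 0 0 0"

```text
time_s: 49.58
eef_pos: [0.5267, -0.1713, 0.0153]
eef_rot: [0.0, 0.994, -0.11, 0.001]
wrist_force: [-0.0, 0.5, -0.5]
opening: 0.849
grasp_force: 0.0
```

Emit:
carry_out --plan "0 0 0 0 0 0;0 0 0 0 0 0;0 0 0 0 0 0;0 0 0 0 0 0;0 0 0 0 0 0;0 0 0 0 0 0;0 0 0 0 0 0;0 0 0 0 0 0" --claw 1

```text
time_s: 50.25
eef_pos: [0.5265, -0.1713, 0.0151]
eef_rot: [0.0, 0.994, -0.11, 0.001]
wrist_force: [-1.2, -0.0, 7.0]
opening: 0.506
grasp_force: 62.9
```

Emit:
carry_out --plan "0 0 -.2 0 0 0;0 0 -.5 0 0 0;0 0 -.7 0 0 0;0 0 -.7 0 0 0;0 0 -.4 0 0 0;0 0 0 0 0 -.75;0 0 0 0 0 -.75;0 0 0 0 0 -.7"

```text
time_s: 50.92
eef_pos: [0.5243, -0.17, 0.1132]
eef_rot: [-0.001, 1.0, 0.001, -0.001]
wrist_force: [0.1, -0.1, -9.8]
opening: 0.503
grasp_force: 63.8
```

Run:
```python
from h import *
delta(.568,-.432,.11,0)
```

```text
now [ 0.5243 -0.17    0.1132] phi 0.1 F [ 0.1 -0.1 -9.8] open 0.503 t 50.9167
 turn units [-0.02  0.03  0.03] | shift units before turn [1.08 6.55 0.07] after turn [1.09 6.55 0.08]
```

Emit:
carry_out --plan ".155 .94 0 0 0 0;.155 .94 0 0 0 0;.155 .94 0 0 0 0;.155 .94 0 0 0 0;.155 .94 0 0 0 0;.155 .94 0 0 0 0;.15 .91 0 0 0 0;0 0 0 0 0 0"

```text
time_s: 51.58
eef_pos: [0.5668, -0.44, 0.1118]
eef_rot: [0.001, 1.0, -0.003, -0.001]
wrist_force: [-1.4, 0.5, -7.5]
opening: 0.5
grasp_force: 65.3
```

Emit:
carry_out --plan "0 0 .5 0 0 0;0 0 .5 0 0 0;0 0 .4 0 0 0;0 0 .3 0 0 0;0 0 0 0 0 0;0 0 0 0 0 0;0 0 0 0 0 0;0 0 0 0 0 0"

```text
time_s: 52.25
eef_pos: [0.5697, -0.4338, 0.048]
eef_rot: [0.001, 1.0, -0.0, 0.001]
wrist_force: [-0.8, 0.6, -8.2]
opening: 0.499
grasp_force: 65.3
```

Run:
```python
from h import *
delta(.568,-.432,.0095,0)
for b in blanks(cam('top')):print(*b)
```

```text
now [ 0.5697 -0.4338  0.048 ] phi -0.1 F [-0.8  0.6 -8.2] open 0.499 t 52.25
 turn units [ 0.02 -0.02 -0.01] | shift units before turn [-0.04 -0.05  0.96] after turn [-0.04 -0.04  0.96]
[158. 208.] [0.5616 0.3725] [0.5613 0.3718] [0.0463 0.0766] 176.3
```

Emit:
carry_out --plan "-.04 -.04 .3 0 0 0;0 0 .3 0 0 0;0 0 .2 0 0 0;0 0 .1 0 0 0;0 0 .06 0 0 0;0 0 0 0 0 0;0 0 0 0 0 0;0 0 0 0 0 0"

```text
time_s: 52.97
eef_pos: [0.5677, -0.432, 0.009]
eef_rot: [0.001, 1.0, -0.001, 0.001]
wrist_force: [-1.8, 1.8, 5.2]
opening: 0.5
grasp_force: 67.7
```

Emit:
carry_out --plan "0 0 0 0 0 0;0 0 0 0 0 0;0 0 0 0 0 0;0 0 0 0 0 0;0 0 0 0 0 0;0 0 -.6 0 0 0;0 0 -1 0 0 0;0 0 -1 0 0 0" --claw -0.46

```text
time_s: 53.63
eef_pos: [0.5658, -0.4301, 0.1105]
eef_rot: [-0.002, 1.0, -0.001, -0.002]
wrist_force: [0.6, -0.9, 0.8]
opening: 0.729
grasp_force: 0.0
```

Emit:
carry_out --plan "0 0 -1 0 0 0;-.4 -.85 0 0 0 0;-.4 -.85 0 0 0 0;-.4 -.85 0 0 0 0;-.4 -.85 0 0 0 0;-.4 -.85 0 0 0 0;-.4 -.85 0 0 0 0;-.4 -.85 0 0 0 0"

```text
time_s: 54.3
eef_pos: [0.4544, -0.1917, 0.1517]
eef_rot: [0.0, 1.0, -0.001, 0.0]
wrist_force: [0.6, -0.0, -0.2]
opening: 0.735
grasp_force: 0.0
```

Run:
```python
from h import *
c=cam('top','top6.png')
for b in blanks(c):print(*b)
delta(.36,.378,.17,86.4)
```

```text
[426. 259.] [ 0.3882 -0.4294] [ 0.3902 -0.4295] [0.0435 0.0722] 177.9
[425. 228.] [ 0.4816 -0.4308] [ 0.4777 -0.4296] [0.0442 0.0742] 1.7
[158. 208.] [0.5616 0.3725] [0.5613 0.3718] [0.0463 0.0766] 176.3
[423. 200.] [ 0.5646 -0.4286] [ 0.5654 -0.4282] [0.0443 0.0731] 178.5
now [ 0.4506 -0.185   0.1499] phi 0.1 F [ 0.7  6.1 -2.1] open 0.728 t 54.35
 turn units [ -0.09  -0.   -15.07] | shift units before turn [ -2.25 -14.08  -0.41] after turn [13.91 -3.14 -0.5 ]
```

Emit:
carry_out --plan "-.1 -.95 -.5 0 0 0;-.1 -.95 0 0 0 0;-.1 -.95 0 0 0 0;-.1 -.95 0 0 0 0;-.1 -.95 0 0 0 0;-.1 -.95 0 0 0 0;-.1 -.95 0 0 0 0;-.1 -.95 0 0 0 0" --claw 1

```text
time_s: 55.02
eef_pos: [0.4237, 0.1112, 0.1715]
eef_rot: [0.0, 1.0, -0.001, 0.001]
wrist_force: [1.1, -0.3, -0.9]
opening: -0.001
grasp_force: 0.0
```

Emit:
carry_out --plan "-.1 -.95 0 0 0 0;-.1 -.95 0 0 0 0;-.1 -.95 0 0 0 0;-.1 -.95 0 0 0 0;-.1 -.95 0 0 0 0;-.1 -.95 0 0 0 0;-.1 -.9 0 0 0 .63;0 0 0 0 0 0"

```text
time_s: 55.68
eef_pos: [0.3952, 0.3791, 0.1714]
eef_rot: [-0.002, 1.0, -0.032, 0.0]
wrist_force: [-0.3, -1.1, -0.1]
opening: -0.0
grasp_force: 0.0
```

Run:
```python
from h import *
c=cam('top','top7.png')
for b in blanks(c):print(*b)
delta(.39,.382,.036,-3.6)
w=cam('wrist','w11.png')
im=cv2.cvtColor(c['pixels'],cv2.COLOR_RGB2BGR)
a=cv2.resize(im[90:290,200:450],None,fx=2,fy=2,interpolation=2);b=cv2.resize(cv2.imread('pics/w11.png'),(260,195))
m=np.zeros((595,500,3),np.uint8);m[:400]=a;m[400:,:260]=b;cv2.imwrite('pics/m2.png',m)
```

```text
[426. 258.] [ 0.3899 -0.4285] [ 0.3903 -0.4287] [0.045  0.0735] 0.5
[425. 229.] [ 0.4771 -0.429 ] [ 0.4775 -0.4299] [0.0436 0.0729] 177.6
[158. 208.] [0.5616 0.3725] [0.5613 0.3718] [0.0463 0.0766] 176.3
[423. 200.] [ 0.5646 -0.4286] [ 0.5654 -0.4282] [0.0443 0.0731] 178.5
now [0.3955 0.3765 0.171 ] phi -3.5 F [ 0.5  0.  -0.3] open 0.0 t 55.7333
 turn units [-0.01 -0.    0.03] | shift units before turn [-0.15 -0.13  3.38] after turn [-0.15 -0.13  3.38]
```

View pics/m2.png

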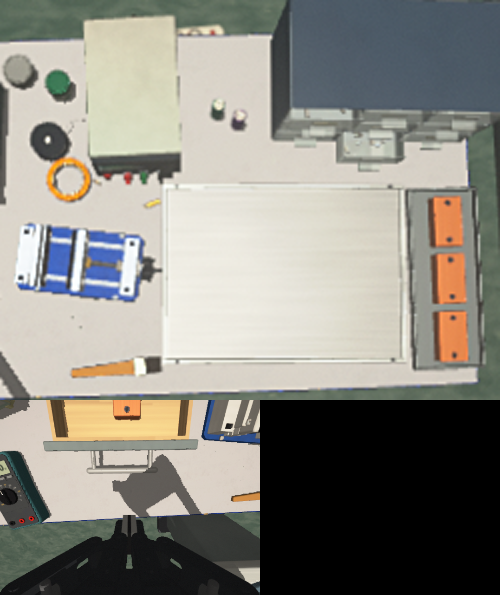

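All three polished blanks lie flat in the tray at (447,222), (449,278) and (453,336) in the mosaic. The brush and tape haven't moved, and the drawer handle is ahead of the shut fingers. I'll push the drawer shut.

Emit:
carry_out --plan "-.15 -.25 .5 0 0 0;0 0 .8 0 0 0;0 0 .8 0 0 0;0 0 .7 0 0 0;0 0 .4 0 0 0;0 0 .2 0 0 0;0 0 0 0 0 0;0 0 0 0 0 0"

```text
time_s: 56.45
eef_pos: [0.3915, 0.3834, 0.0356]
eef_rot: [-0.0, 0.999, -0.033, 0.0]
wrist_force: [0.1, -0.0, -0.2]
opening: 0.0
grasp_force: 0.0
```

Emit:
carry_out --plan ".2 0 0 0 0 0;.2 0 0 0 0 0;.2 0 0 0 0 0;.2 0 0 0 0 0;.2 0 0 0 0 0;.2 0 0 0 0 0;.2 0 0 0 0 0;.2 0 0 0 0 0"

```text
time_s: 57.12
eef_pos: [0.4555, 0.3798, 0.035]
eef_rot: [-0.0, 0.999, -0.032, -0.0]
wrist_force: [-1.0, 0.4, 0.3]
opening: 0.0
grasp_force: 0.7
```

Emit:
carry_out --plan ".2 0 0 0 0 0;.25 0 0 0 0 0;.25 0 0 0 0 0;.25 0 0 0 0 0;.25 0 0 0 0 0;.25 0 0 0 0 0;.25 0 0 0 0 0;.2 0 0 0 0 0"

```text
time_s: 57.78
eef_pos: [0.5319, 0.3747, 0.035]
eef_rot: [0.0, 0.999, -0.032, 0.0]
wrist_force: [-1.8, 1.4, 0.5]
opening: -0.002
grasp_force: 0.5
```

Emit:
carry_out --plan ".1 0 0 0 0 0;.1 0 0 0 0 0;.1 0 0 0 0 0;.1 0 0 0 0 0;.05 0 0 0 0 0;.05 0 0 0 0 0;0 0 0 0 0 0;0 0 0 0 0 0"

```text
time_s: 58.45
eef_pos: [0.5507, 0.3737, 0.0351]
eef_rot: [-0.0, 0.999, -0.032, 0.0]
wrist_force: [-0.3, -0.1, 0.2]
opening: 0.0
grasp_force: 0.0
```

Emit:
carry_out --plan ".04 0 0 0 0 0;.04 0 0 0 0 0;.04 0 0 0 0 0;.04 0 0 0 0 0;.04 0 0 0 0 0;0 0 0 0 0 0;0 0 0 0 0 0;0 0 0 0 0 0"

```text
time_s: 59.12
eef_pos: [0.5534, 0.3736, 0.0348]
eef_rot: [0.001, 0.999, -0.031, -0.005]
wrist_force: [-18.8, -0.6, 12.5]
opening: 0.002
grasp_force: 9.1
```

Emit:
carry_out --plan ".03 0 0 0 0 0;.03 0 0 0 0 0;.03 0 0 0 0 0;.03 0 0 0 0 0;0 0 0 0 0 0;0 0 0 0 0 0;0 0 0 0 0 0;0 0 0 0 0 0"

```text
time_s: 59.78
eef_pos: [0.5536, 0.3736, 0.0347]
eef_rot: [0.002, 0.999, -0.031, -0.009]
wrist_force: [-34.7, -2.4, 24.6]
opening: 0.002
grasp_force: 17.3
```

Force rose sharply to a hard stop at x=.5535, so the drawer is fully shut. I'll back off, lift and check.

Emit:
carry_out --plan "-.2 0 0 0 0 0;-.4 0 0 0 0 0;-.6 0 0 0 0 0;-.5 0 -.4 0 0 0;0 0 -1 0 0 0;0 0 -1 0 0 0;0 0 -1 0 0 0;-.5 0 0 0 0 0"

```text
time_s: 60.45
eef_pos: [0.4828, 0.3807, 0.1815]
eef_rot: [-0.004, 0.999, -0.033, 0.008]
wrist_force: [1.5, -0.1, 1.8]
opening: 0.001
grasp_force: 0.0
```

Emit:
carry_out --plan "-.5 .8 0 0 0 0;-.5 .8 0 0 0 0;-.3 .9 0 0 0 0;0 .9 0 0 0 0;0 .9 0 0 0 0;0 .9 0 0 0 0;0 0 0 0 0 0;0 0 0 0 0 0"

```text
time_s: 61.12
eef_pos: [0.4107, 0.1728, 0.1715]
eef_rot: [-0.0, 0.999, -0.034, 0.001]
wrist_force: [0.2, -0.0, 0.6]
opening: -0.002
grasp_force: 0.0
```

Run:
```python
from h import *
c=cam('top','top8.png')
for b in blanks(c):print(*b)
im=cv2.cvtColor(c['pixels'],cv2.COLOR_RGB2BGR)
cv2.imwrite('pics/c8.png',cv2.resize(im[100:290,95:450],None,fx=2.2,fy=2.2,interpolation=2))
```

```text
[426. 258.] [ 0.3898 -0.4286] [ 0.3902 -0.4295] [0.0435 0.0722] 177.9
[425. 229.] [ 0.4772 -0.429 ] [ 0.4775 -0.4292] [0.0451 0.0734] 0.2
[423. 200.] [ 0.5645 -0.4287] [ 0.5654 -0.4282] [0.0442 0.0731] 178.5
```

View pics/c8.png

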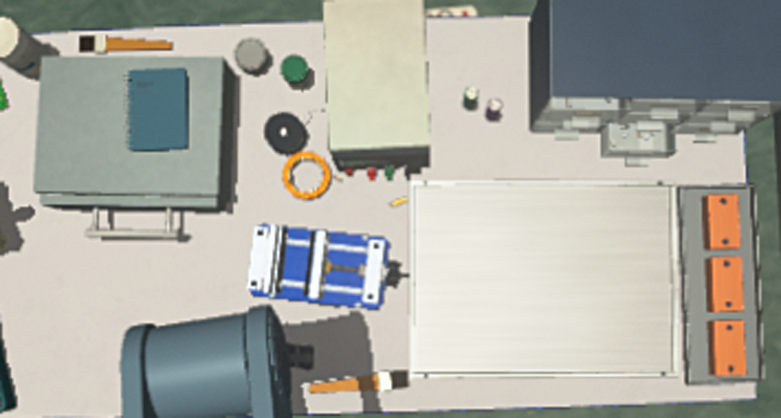

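The drawer is flush shut (front at (130,200)), three blanks are in the tray at about (725,285), and the brush and tape are in place. I'll hand it in.

```bash
python3 -c "
from bench import ctrl
print(ctrl.hand_in())"
```

```text
the job is handed in; nothing more can be done
None
```

I handed the job in: the one rough blank is flat in the fully shut drawer, the three polished ones are flat in the tray, and the brush and tape look undisturbed. I first took the rough one for polished and put it in the tray, then moved it to the drawer once the others dragged far less (0.3 N against about 1.2 N on the pad).

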